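# Load the hanging bottle carrier and lock it on the shaker

## Task

Get the sample bottles ready for shaking: stand every blue-capped bottle from the table upright in a cup of the bottle carrier while it hangs on the loading stand. Then move the loaded carrier, kept level and without setting it down anywhere on the way, onto the three hooks of the shaker, and turn all three red keeper knobs clockwise to their closed stops; any keeper that bars its hook has to be opened first. Leave the filter cups and the petri dishes where they are.

Things in the scene. Friction and masses are not known exactly. Their poses are not given: they have to be found in the camera images.
- carrier_handle (a point): Bottle carrier (loose, about 0.4 kg empty, 190 mm across, 154 mm high): three open blue cups round a steel column, on top a square black handle, 18 x 18 x 30 mm, sides facing this point's x and y. This point: mid grip height of the handle, 13 mm below its top, 141 mm above the underside. Seated bottles reach to 18 mm below it and stand 29 mm or more off the column.
- carrier_hang (a point): Centre of the carrier in the plane of its three pins, 50 mm above its underside, 91 mm below carrier_handle. The steel pins (8 mm thick), by which it hangs, point outward from the column between the cups at yaw 0, +120 and -120 degrees of this point's x axis, to 88 mm from the column.
- stand_hang (a point): Loading stand (fixed aluminium drip tray, 192 mm across) with three V hooks of round bar, open upward, 74 mm from its axis at yaw 0, 120, -120 degrees of this x axis. They centre a pin up to 15 mm off; tips 12 mm above the pins. This point: where carrier_hang lies when hung here (80 mm above table), x axes alike or turned by 120 or 240 degrees. The carrier starts here.
- shaker_hang (a point): Bench shaker (fixed, white drum housing, grey panel, 220 mm across the posts) with three V hooks like the stand's, 74 mm from its axis at yaw 0, 120, -120 degrees of this x axis. This point: where carrier_hang lies when hung here (102 mm above table), x axes alike or turned by 120 or 240 degrees. Beyond each hook a post with a red keeper knob, its top 68 mm above this point.
- bay_0 (a point): Cup 0 of the carrier: the point where the centre of a bottle lies when it stands fully down in this cup. Cup inside 61 mm across, its floor 59 mm below this point, its rim 2 mm above it, slightly flared. The cups lie 60 mm from the column, midway between the pins.
- bay_1 (a point): Cup 1 of the carrier: the point where the centre of a bottle lies when it stands fully down in this cup. Cup inside 61 mm across, its floor 59 mm below this point, its rim 2 mm above it, slightly flared. The cups lie 60 mm from the column, midway between the pins.
- bay_2 (a point): Cup 2 of the carrier: the point where the centre of a bottle lies when it stands fully down in this cup. Cup inside 61 mm across, its floor 59 mm below this point, its rim 2 mm above it, slightly flared. The cups lie 60 mm from the column, midway between the pins.
- keeper_0 (a joint): Captive keeper knob 0 of the shaker, at the hook at yaw 0 degrees. 0 = open stop (tongue swung aside), 1.4 rad = closed stop (steel tongue points to the shaker's axis, over the pin). Closing is clockwise seen from above. Friction about 0.05 N m; stays where left; found in any position. Above about 0.5 rad the tongue bars the hook to a pin from above.
- keeper_0_grip (a point): Centre of the red bar grip of keeper 0, on its vertical turning axis, 102 mm from the shaker's axis. The bar is 42 mm long along this point's x axis (which turns with the knob and points along the tongue), 13 mm thick, 26 mm tall; its top is 13 mm above this point, a 15 mm stem below it.
- keeper_1 (a joint): Captive keeper knob 1 of the shaker, at the hook at yaw 120 degrees. 0 = open stop (tongue swung aside), 1.4 rad = closed stop (steel tongue points to the shaker's axis, over the pin). Closing is clockwise seen from above. Friction about 0.05 N m; stays where left; found in any position. Above about 0.5 rad the tongue bars the hook to a pin from above.
- keeper_1_grip (a point): Centre of the red bar grip of keeper 1, on its vertical turning axis, 102 mm from the shaker's axis. The bar is 42 mm long along this point's x axis (which turns with the knob and points along the tongue), 13 mm thick, 26 mm tall; its top is 13 mm above this point, a 15 mm stem below it.
- keeper_2 (a joint): Captive keeper knob 2 of the shaker, at the hook at yaw -120 degrees. 0 = open stop (tongue swung aside), 1.4 rad = closed stop (steel tongue points to the shaker's axis, over the pin). Closing is clockwise seen from above. Friction about 0.05 N m; stays where left; found in any position. Above about 0.5 rad the tongue bars the hook to a pin from above.
- keeper_2_grip (a point): Centre of the red bar grip of keeper 2, on its vertical turning axis, 102 mm from the shaker's axis. The bar is 42 mm long along this point's x axis (which turns with the knob and points along the tongue), 13 mm thick, 26 mm tall; its top is 13 mm above this point, a 15 mm stem below it.
- bottle_a_mid (a point): Sample bottle a: translucent white plastic bottle with a blue cap, 53 mm diameter, 118 mm tall, about 0.15 kg, filled, bottom-heavy, standing loose on the table. This point is its centre, half-way up (59 mm); the straight body reaches to 22 mm above it, then narrows gently to the cap. In a cup the bottle shows only from 2 mm above this point, so grip it high. May be absent.
- bottle_b_mid (a point): Sample bottle b: translucent white plastic bottle with a blue cap, 53 mm diameter, 118 mm tall, about 0.15 kg, filled, bottom-heavy, standing loose on the table. This point is its centre, half-way up (59 mm); the straight body reaches to 22 mm above it, then narrows gently to the cap. In a cup the bottle shows only from 2 mm above this point, so grip it high. May be absent.
- bottle_c_mid (a point): Sample bottle c: translucent white plastic bottle with a blue cap, 53 mm diameter, 118 mm tall, about 0.15 kg, filled, bottom-heavy, standing loose on the table. This point is its centre, half-way up (59 mm); the straight body reaches to 22 mm above it, then narrows gently to the cap. In a cup the bottle shows only from 2 mm above this point, so grip it high. May be absent.
- cup_0: Clear filter cup with a teal collar, 70 mm wide, 106 mm tall, origin at the centre of its underside. Bystander.
- cup_1: Clear filter cup with a teal collar, 70 mm wide, 106 mm tall, origin at the centre of its underside. Bystander.
- cup_2: Clear filter cup with a teal collar, 70 mm wide, 106 mm tall, origin at the centre of its underside. Bystander.
- dishes: Stack of petri dishes, 61 mm wide, 45 mm tall, origin at the centre of its underside. Bystander.
Things that resemble listed ones, but are neither listed nor needed, are in the scene too. What is shaped like the part that bears bottle_b_mid but yellow is not meant.

How it is judged:
By the outcome, as a careful person would: the job done as asked, in the order asked, and still so for the second after the job is handed in, with the robot touching nothing.
Of bottle_a, bottle_b, bottle_c only 2 to 3 are there at a start; the rules pass over those that are not, and their reading is None.
At some moment in a run one of bottle_a, bottle_b, bottle_c may be knocked a few centimetres aside while the robot is not near it.
It also fails if it takes over 210 s, if anything falls off the work surface, if the arm or the gripper's body presses on something with over 40 N, if the wrist force passes 120 N, or if a joint passes its speed limit or range.

## Robot

A 6-joint arm with a two-finger parallel gripper is mounted at the origin on a cart in front of the work surface, level with it; the furniture and walls round the work are solid. World frame = base frame: x ahead of the robot, y to its left, z up, the work surface at z = 0. Lengths are in mm, angles in rad, forces in N, time in s.
With the tool pointing down it reaches from about 350 to 975 mm from the base axis. Payload 7.1 kg.
Tool frame: the origin (TCP) lies midway between the tips of the shut fingers; the grasp point (between the pads) lies 19 mm behind it (ctrl.grasp_offset is the distance from the TCP to the grasp point, in mm); z points along the fingers, y is the line along which they close (so a half turn about z gives the same grasp; the last joint's range is limited). The gripper opens to 88 mm and grips with 3 to 60 N. Pads are 20 mm wide; open, the fingers measure 115 mm over their backs; the gripper's body (75 mm by 178 mm) begins 61 mm behind the grasp point.
Start: joints at [1.197, 0.423, 1.63, -0, 1.089, -0.019], TCP at [217.095, 586.067, 222.675] pointing down, gripper open.
Joint ranges: [-3, 3], [-0.9, 2.11], [0.09, 2.58], [-1.31, 4.45], [0.11, 2.69], [-2.54, 2.54]. Speed limits (rad/s): [2.39, 2.39, 3.01, 3.14, 3.14, 3.14].

## Interface

Orientations are given as a rotation vector (axis times angle).
In Python, from workcell import ctrl gives the robot as it stands. The module is installed in compiled form; this text tells all that it offers.
- The arm moves only by the tool servo_tool, never from a script. Its argument "rows" is a list of rows, each a list of 7 numbers: the turn, a rotation vector about the tool's x, y, z as a fraction of full scale, then the shift along the tool's x, y, z as a fraction of full scale, then the finger opening in mm, from 0 to 87.8. A call has 1 to 10 rows; each row is the pose to reach, as a shift and turn from the pose commanded when the call began, along the tool's axes at that moment; what a row does not reach only later rows make up. Full scale, the value 1, is 20 cm for a shift and 1.5 rad for a turn. A row lasts 1/8 s, in which the tool goes at most 62.5 mm and 10.7 degrees, less where a joint would pass 70% of its speed; a pose out of reach is approached as far as the arm can. A call with a number of a shift or a turn outside -1 to 1 is refused whole. A call with a gripper value outside its range is refused whole. The fingers move at their own pace and stop on an object; the grip force is fixed at half the most. Time passes only in rows, so rows that repeat a pose let the fingers close. It gives the time, the measured TCP pose, the force, the opening and the grip force at its end, in the units of the state.
- ctrl.get_obs(): the state, without advancing time (a new reading comes with each control period).
- ctrl.get_image(name): name is "side" or "top" or "wrist"; returns (picture, depth): 384x512x3 uint8, red, green, blue; 384x512 float32, mm along the optical axis (not along the pixel's ray), 0 where there is no reading.
- ctrl.camera_info(name): a dict with "intrinsics" (3x3 intrinsics, pixels), "k1" (the pictures are not rectified: a ray, as slopes to the right and down, at radius r is drawn at 1 + k1 r^2 times it, then the intrinsics apply), "R" (3x3) and "t" (3): a world point X has camera coordinates R X + t. Camera axes: x right, y down, z forward; pixel columns grow to the right and rows downward; lengths in mm; the calibration is good to about 2 mm. A picture is of the moment at which its call begins: read the wrist's pose just before it. camera_info takes no time and is no camera call; for the wrist camera it gives the pose at the moment of the call.
- ctrl.close_job(): hands the job in; it is judged then, once.
The state is a dict: "t": time; "qpos": joint angles; "qvel": joint speeds; "joint_torque": joint torques, N m; "ee_pos": TCP position; "orientation": TCP orientation; "ft_force": force on the tool from outside, world axes, zero at the start; "moment": the same for the moment, N m; "width": finger opening in mm; "grasp_force": force on a finger pad.
Only numpy, scipy, OpenCV 4.12 (cv2) and the standard library are available. Lean on these libraries where they do the work, as an engineer would, in place of code of your own. Each camera call takes 0.05 s, during which the arm holds its last target. There are 200 camera calls.

## Working session

There is one attempt and no reset: what is moved stays moved. The work goes in short steps, Python scripts to look and compute and a tool call to move; the robot and the scene stay as the last step left them, time stands still between calls to the robot, and variables do not carry over. Pictures are saved under pics/ and viewed, at most 14 in all, crops included, and the job is handed in when it is done.

Besides the shell and the picture viewer there is one more tool, called after ">>>" by a JSON object that holds its "api" and its "payload", one argument or row to a line. servo_tool: Moves the arm, as the interface text tells. Its arguments: {"type":"object","properties":{"rows":{"type":"array","items":{"type":"array","items":{"type":"number"}}}},"required":["rows"]}

```bash
mkdir -p pics; cat > h.py <<'E'
import numpy as np, cv2
from workcell import ctrl
from scipy.spatial.transform import Rotation as Ro
def grab(n, save=None):
    ci=ctrl.camera_info(n); im,d=ctrl.get_image(n)
    if save: cv2.imwrite('pics/'+save+'.png', im[:,:,::-1])
    np.savez('/tmp/'+(save or n)+'.npz',im=im,d=d,K=ci['intrinsics'],k1=ci['k1'],R=ci['R'],t=ci['t'])
    return im,d,ci
def world(ci,d):
    K=np.array(ci['intrinsics']);k1=float(ci['k1']);h,w=d.shape
    u,v=np.meshgrid(np.arange(w),np.arange(h))
    D=np.array([k1,0,0,0,0.])
    p=cv2.undistortPoints(np.stack([u,v],-1).reshape(-1,1,2).astype(float),K,D,None,None).reshape(h,w,2)
    X=np.concatenate([p*d[...,None],d[...,None]],-1)
    return (X-np.array(ci['t']).ravel())@np.array(ci['R'])
def proj(ci,X):
    K=np.array(ci['intrinsics']);c=np.atleast_2d(X)@np.array(ci['R']).T+np.array(ci['t']).ravel()
    s=c[:,:2]/c[:,2:];s=s*(1+float(ci['k1'])*(s**2).sum(1,keepdims=True));return s*[K[0,0],K[1,1]]+K[:2,2]
def load(n):
    z=np.load('/tmp/'+n+'.npz');return z['im'],z['d'],dict(intrinsics=z['K'],k1=z['k1'],R=z['R'],t=z['t'])
E
python3 - <<'E'
from h import *
for n in ['top','side','wrist']:
    im,d,ci=grab(n,n); print(n,ci)
    
o=ctrl.get_obs();print(o)
a=cv2.imread('pics/top.png');b=cv2.imread('pics/side.png')
E
```

```text
top {'intrinsics': array([[380.19681182,   0.        , 260.76759347],
       [  0.        , 380.19681182, 185.5075306 ],
       [  0.        ,   0.        ,   1.        ]]), 'k1': -0.12091397518690113, 'R': array([[ 0.17091743, -0.98527414,  0.00470214],
       [-0.95930789, -0.16749786, -0.22731662],
       [ 0.22475678,  0.03434157, -0.97380955]]), 't': array([-110.16767207,  555.1203367 , 1008.76903024])}
side {'intrinsics': array([[389.05125986,   0.        , 252.77822505],
       [  0.        , 389.05125986, 188.99865954],
       [  0.        ,   0.        ,   1.        ]]), 'k1': 0.005906928234074716, 'R': array([[ 0.76544463, -0.64306131,  0.02380484],
       [-0.27551336, -0.36092912, -0.89096721],
       [ 0.5815384 ,  0.67542751, -0.45344324]]), 't': array([-422.89385229,  226.34449408,  988.3326924 ])}
wrist {'intrinsics': array([[286.79840585,   0.        , 257.84434477],
       [  0.        , 286.79840585, 192.10210714],
       [  0.        ,   0.        ,   1.        ]]), 'k1': -0.06512649836750795, 'R': array([[ 0.34758983,  0.93764603, -0.00110805],
       [ 0.89796539, -0.33253942,  0.28822854],
       [ 0.26988788, -0.10118029, -0.95756101]]), 't': array([-625.33044614,  -34.68464048,  391.57084525])}
{'t': 0.15, 'qpos': array([ 1.19702130e+00,  4.23676039e-01,  1.63048931e+00, -9.85377910e-06,
        1.08861621e+00, -1.90194985e-02]), 'qvel': array([ 0.00051888, -0.00109867, -0.00348835,  0.00152821,  0.00054183,
        0.00039967]), 'joint_torque': array([ 9.74042086e-04, -5.44982457e+01, -2.73918164e+01,  6.44456665e-02,
        2.04296998e-02, -8.38927144e-05]), 'ee_pos': array([216.93401048, 585.68678816, 222.08344862]), 'orientation': array([-5.54284577e-01, -3.09208114e+00,  1.83418061e-03]), 'ft_force': array([0.31849981, 0.2859914 , 0.18934186]), 'moment': array([-0.00197438,  0.00556657,  0.02570488]), 'grasp_force': 0.0, 'width': 87.4165185146981}
```

View pics/top.png

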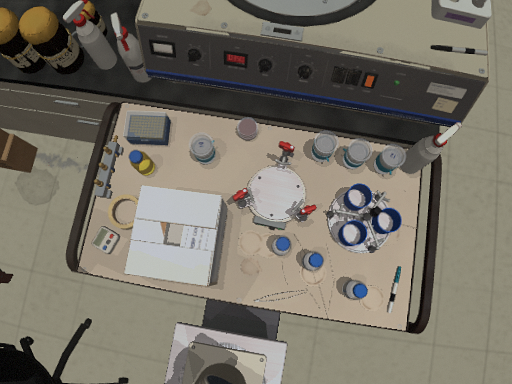

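View pics/side.png

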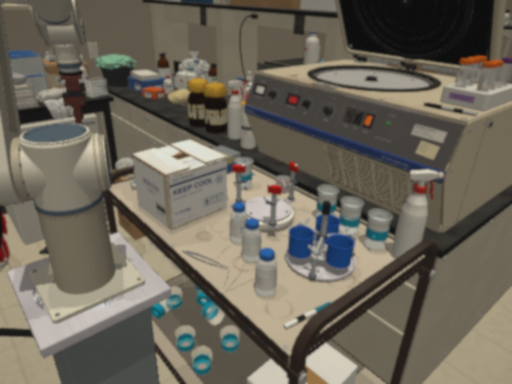

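The top view shows these blue-capped things: bottles at (283,244), (314,261) and (356,290), which match the description, and a yellow-bodied one at (143,162), which is the decoy. The shaker is at (276,193) with red knobs at (287,147), (240,196) and (308,210). The carrier on its stand is at (362,216). Next I measure and check the choice in a crop.

```bash
python3 - <<'E'
from h import *
for n in ['top','side']:
    im,d,ci=load(n); W=world(ci,d)
    hsv=cv2.cvtColor(im,cv2.COLOR_RGB2HSV)
    for name,lo,hi,zl in [('blue',(100,120,50),(125,255,255),(60,190)),('red',(0,150,100),(8,255,255),(120,200)),('red2',(172,150,100),(180,255,255),(120,200)),('dark',(0,0,0),(180,255,50),(130,260))]:
        m=cv2.inRange(hsv,lo,hi)>0
        m&=(d>0)&(W[...,2]>zl[0])&(W[...,2]<zl[1])&(W[...,0]>300)&(W[...,0]<1000)&(abs(W[...,1])<450)
        k,l,s,c=cv2.connectedComponentsWithStats(m.astype(np.uint8))
        for i in range(1,k):
            if s[i,4]>12:
                P=W[l==i];zt=np.percentile(P[:,2],90);T=P[P[:,2]>zt-6]
                print(n,name,c[i].round(),s[i,4],'med',np.median(P,0).round(),'top',T.mean(0).round(1),'mid',((T.max(0)+T.min(0))/2).round(1),'ext',(T.max(0)-T.min(0)).round())
im,d,ci=load('top')
c=cv2.resize(im[120:310,190:430],None,fx=3.2,fy=3.2,interpolation=cv2.INTER_CUBIC)
cv2.imwrite('pics/crop1.png',c[:600,:,::-1])
E
```

```text
top blue [135. 156.] 112 med [576. 341. 117.] top [576.3 341.  117.1] mid [575.6 340.8 117.9] ext [32. 32.  9.]
top blue [360. 195.] 221 med [ 588. -293.   83.] top [ 584.9 -292.3   94.3] mid [ 578.  -287.6   94.1] ext [67. 64.  8.]
top blue [389. 220.] 229 med [ 527. -386.   81.] top [ 530.4 -383.9   94.7] mid [ 524.9 -365.9  122.3] ext [65. 84. 66.]
top blue [356. 232.] 201 med [ 481. -297.   85.] top [ 480.4 -295.4   94.6] mid [ 475.1 -287.    95. ] ext [66. 60. 10.]
top blue [282. 243.] 139 med [411. -97. 117.] top [411.2 -97.  117.3] mid [411.4 -97.  117.4] ext [34. 34.  8.]
top blue [316. 260.] 146 med [ 384. -188.  117.] top [ 383.6 -188.2  117.3] mid [ 383.7 -188.1  118.4] ext [32. 34.  9.]
top blue [360. 290.] 153 med [ 325. -312.  117.] top [ 325.5 -313.1  117.4] mid [ 325.  -313.3  117.4] ext [34. 32.  8.]
top red [285. 145.] 55 med [660. -62. 169.] top [660.1 -60.7 168.6] mid [659.7 -60.1 168.2] ext [17. 27.  7.]
top red [239. 195.] 70 med [509.  34. 168.] top [509.2  33.7 168.4] mid [508.7  32.3 169.6] ext [25. 30.  9.]
top red [309. 209.] 69 med [ 504. -147.  169.] top 
[... 798 characters left out ...]
lue [301. 238.] 448 med [ 475. -287.   80.] top [ 476.4 -288.9   90.7] mid [ 474.4 -286.9   91. ] ext [67. 68.  9.]
side blue [266. 254.] 126 med [ 320. -322.  116.] top [ 321.6 -319.9  115.7] mid [ 323.1 -318.8  114.8] ext [33. 32.  7.]
side red [293. 166.] 47 med [654. -73. 163.] top [656.2 -64.4 169.5] mid [657.2 -66.5 169.1] ext [15. 27.  8.]
side red [239. 168.] 65 med [508.  24. 160.] top [508.8  25.1 166.3] mid [509.7  23.5 166.7] ext [25. 21. 10.]
side red [275. 189.] 78 med [ 499. -154.  162.] top [ 500.9 -153.8  167. ] mid [ 500.2 -152.6  167.2] ext [18. 28.  8.]
side dark [326. 208.] 76 med [ 520. -323.  170.] top [ 521.1 -321.4  180.3] mid [ 520.6 -321.4  179.7] ext [13. 15.  8.]
```

View pics/crop1.png

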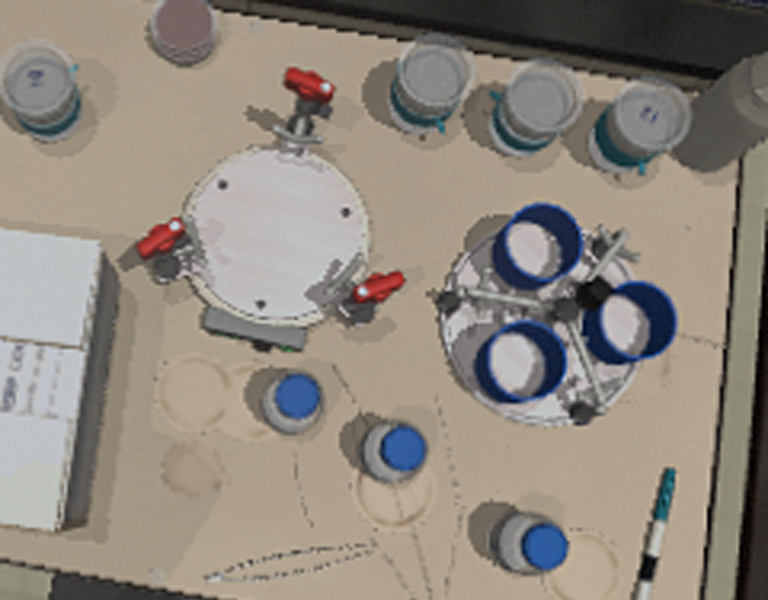

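The crop confirms three white bottles with blue caps and the three-cup carrier. The left-front keeper looks closed. I'm moving to a viewing pose above the work.

```bash
cat >> h.py <<'E'
def pose(p,psi):
    c,s=np.cos(np.radians(psi)),np.sin(np.radians(psi))
    return np.array(p,float),np.array([[c,s,0],[s,-c,0],[0,0,-1.]])
def plan(*wps):
    "each wp ((x,y,z),psi_deg) as row relative to the present measured pose"
    o=ctrl.get_obs();p0=o['ee_pos'];R0=Ro.from_rotvec(o['orientation']).as_matrix()
    x=R0[:,0];print('t %.2f at'%o['t'],p0.round(1),'psi %.2f'%np.degrees(np.arctan2(x[1],x[0])),'w %.1f f'%o['width'],o['ft_force'].round(1),'q6 %.2f'%o['qpos'][5])
    for p,psi in wps:
        q,R=pose(p,psi)
        print((np.r_[Ro.from_matrix(R0.T@R).as_rotvec()/1.5,R0.T@(q-p0)/200]).round(3).tolist())
E
python3 - <<'E'
from h import *
plan(((270,420,300),155),((390,250,300),150),((420,80,300),150),((450,-110,300),150))
im,d,ci=load('top');W=world(ci,d)
m=(W[...,0]>300)&(W[...,0]<600)&(W[...,1]>60)&(W[...,1]<330)
print('box z',np.percentile(W[m][:,2],[50,90,98]))
E
```

```text
t 0.15 at [216.9 585.7 222.1] psi 159.67 w 87.4 f [0.3 0.3 0.2] q6 -0.02
[-0.001, 0.0, 0.054, -0.537, -0.685, -0.389]
[-0.001, 0.0, 0.113, -1.394, -1.274, -0.388]
[-0.001, 0.0, 0.113, -1.83, -2.019, -0.387]
[-0.001, 0.0, 0.113, -2.301, -2.858, -0.386]
box z [186.07171148 191.45263818 193.02783945]
```

>>> {"api": "servo_tool", "payload": {
  "rows": [
    [0,0,0,0,-0.1,-0.39,87],
    [0,0,0.054,-0.27,-0.35,-0.39,87],
    [0,0,0.054,-0.54,-0.68,-0.39,87],
    [0,0,0.113,-0.8,-0.85,-0.39,87],
    [0,0,0.113,-0.95,-1.0,-0.39,87],
    [0,0,0.113,-0.95,-1.0,-0.39,87]
  ]
}}

```text
t: 0.9
ee_pos: [326.5, 329.9, 300.7]
orientation: [0.819, 3.033, -0.001]
ft_force: [0.5, 0.2, 0.0]
width: 86.9
grasp_force: 0.0
```

```bash
python3 - <<'E'
from h import *
plan(((440,170,300),150),((440,80,300),150),((450,0,300),150))
E
```

```text
t 0.90 at [326.5 329.9 300.7] psi 149.78 w 86.9 f [0.5 0.2 0. ] q6 -0.28
[-0.0, 0.0, -0.003, -0.893, -0.405, 0.004]
[-0.0, 0.0, -0.003, -1.119, -0.794, 0.004]
[-0.0, 0.0, -0.003, -1.364, -1.115, 0.004]
```

>>> {"api": "servo_tool", "payload": {
  "rows": [
    [0,0,0,-0.3,-0.2,0,87],
    [0,0,0,-0.6,-0.4,0,87],
    [0,0,0,-0.9,-0.7,0,87],
    [0,0,0,-1.0,-1.0,0,87],
    [0,0,0,-1.0,-1.0,0,87]
  ]
}}

```text
t: 1.52
ee_pos: [398.8, 57.6, 300.6]
orientation: [-0.816, -3.034, -0.0]
ft_force: [0.9, 0.4, 0.2]
width: 87.0
grasp_force: 0.0
```

>>> {"api": "servo_tool", "payload": {
  "rows": [
    [0,0,0,-0.25,-0.25,0,87],
    [0,0,0,-0.5,-0.5,0,87],
    [0,0,0,-0.75,-0.75,0,87],
    [0,0,0,-0.85,-0.8,0,87],
    [0,0,0,-0.85,-0.8,0,87],
    [0,0,0,-0.85,-0.8,0,87]
  ]
}}

```text
t: 2.28
ee_pos: [465.6, -163.5, 300.2]
orientation: [-0.814, -3.033, -0.001]
ft_force: [-0.1, -0.8, -0.7]
width: 87.1
grasp_force: 0.0
```

```bash
python3 - <<'E'
from h import *
plan()
im,d,ci=grab('wrist','w1'); W=world(ci,d)
hsv=cv2.cvtColor(im,cv2.COLOR_RGB2HSV)
for name,lo,hi,zl in [('blue',(100,120,50),(125,255,255),(60,190)),('red',(0,150,100),(8,255,255),(120,200)),('dark',(0,0,0),(180,255,50),(130,260))]:
        m=cv2.inRange(hsv,lo,hi)>0
        m&=(d>0)&(W[...,2]>zl[0])&(W[...,2]<zl[1])&(W[...,0]>300)&(W[...,0]<1000)&(abs(W[...,1])<450)
        k,l,s,c=cv2.connectedComponentsWithStats(m.astype(np.uint8))
        for i in range(1,k):
            if s[i,4]>25:
                P=W[l==i];zt=np.percentile(P[:,2],90);T=P[P[:,2]>zt-6];r=cv2.minAreaRect(T[:,:2].astype(np.float32))
                print(name,c[i].round(),s[i,4],'top',T.mean(0).round(1),'rect',np.round(r[0],1),np.round(r[1],1),round(r[2],1))
E
```

```text
t 2.27 at [ 465.6 -163.5  300.2] psi 149.96 w 87.1 f [-0.1 -0.8 -0.7] q6 -1.41
blue [285. 106.] 738 top [412.2 -95.4 117.7] rect [412.3 -95.5] [33.9 33.9] 60.3
blue [206. 125.] 719 top [ 384.9 -185.9  117.7] rect [ 385.2 -186. ] [34.7 34.9] 57.0
blue [ 97. 136.] 741 top [ 326.9 -309.5  117.5] rect [ 327.3 -310.7] [34.6 34.3] 4.1
blue [189. 213.] 817 top [ 475.3 -283.4   94.1] rect [ 474.1 -279.8] [67.5 62.5] 30.6
blue [146. 253.] 67 top [ 494.5 -377.7   94.4] rect [ 494.7 -379. ] [ 2.2 23.4] 11.6
blue [225. 271.] 1163 top [ 581.2 -287.5   93.6] rect [ 579.2 -284.2] [67.  66.1] 6.1
red [445. 125.] 311 top [507.7  36.7 169.3] rect [508.1  36.2] [17.9 27.2] 61.7
red [289. 208.] 247 top [ 505.7 -146.7  169.7] rect [ 506.5 -144.7] [14.6 31.4] 27.5
red [285. 200.] 27 top [ 496.6 -146.4  166. ] rect [ 496.6 -146.4] [ 3.  10.9] 32.6
dark [430.  20.] 102 top [408.4  71.9 150. ] rect [409.   71.9] [43.9  2.4] 1.7
dark [444.  51.] 36 top [443.4  73.4 150.1] rect [443.5  73.2] [21.2  2.1] 3.7
dark [180. 283.] 187 top [ 524.4 -305.2  181.1] rect [ 525.9 -305.5] [10.4  6.7] 22.1
```

View pics/w1.png

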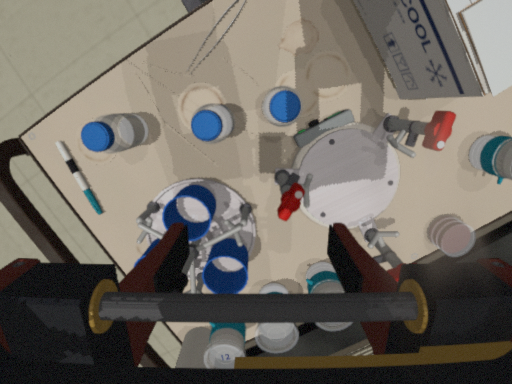

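Image w1: caps at (285,106), (206,125) and (97,136) are bottles a, b and c. The shaker is at (345,175), the carrier at (200,240), and the shaker's grey panel at (325,128) is close to bottle a, so I check the panel next.

```bash
python3 - <<'E'
from h import *
im,d,ci=load('w1');W=world(ci,d)
for u,v in [(352,112),(345,116),(325,126),(300,138),(318,108),(330,108)]: print(u,v,W[v,u].round(0))
for psi in (150,170):
  plan(((412,-96,220),psi),((412,-96,66),psi))
E
```

```text
352 112 [477.   2.   1.]
345 116 [472. -18.  31.]
325 126 [471. -50.  31.]
300 138 [468. -91.  31.]
318 108 [446. -42.   1.]
330 108 [455. -26.   1.]
t 2.33 at [ 465.5 -163.1  300.3] psi 150.01 w 87.0 f [ 0.1  0.6 -0.4] q6 -1.41
[0.0, -0.001, 0.0, 0.399, 0.157, 0.402]
[0.0, -0.001, 0.0, 0.398, 0.157, 1.172]
t 2.33 at [ 465.5 -163.1  300.3] psi 150.01 w 87.0 f [ 0.1  0.6 -0.4] q6 -1.41
[0.0, -0.001, -0.233, 0.399, 0.157, 0.402]
[0.0, -0.001, -0.233, 0.398, 0.157, 1.172]
```

>>> {"api": "servo_tool", "payload": {
  "rows": [
    [0,0,0,0.25,0.1,0.2,87],
    [0,0,0,0.398,0.157,0.4,87],
    [0,0,0,0.398,0.157,0.65,87],
    [0,0,0,0.398,0.157,0.8,87],
    [0,0,0,0.398,0.157,0.95,87],
    [0,0,0,0.398,0.157,1.0,87],
    [0,0,0,0.398,0.157,1.0,87]
  ]
}}

```text
t: 3.2
ee_pos: [412.5, -96.6, 100.8]
orientation: [-0.812, -3.034, -0.0]
ft_force: [-0.4, 0.4, 0.0]
width: 86.9
grasp_force: 0.0
```

```bash
python3 - <<'E'
from h import *
plan(((412,-96,66),150))
im,d,ci=grab('wrist'); W=world(ci,d)
hsv=cv2.cvtColor(im,cv2.COLOR_RGB2HSV);m=(cv2.inRange(hsv,(100,120,50),(125,255,255))>0)&(W[...,2]>112)&(W[...,2]<124)
P=W[m];P=P[np.hypot(P[:,0]-412,P[:,1]+96)<60];print(len(P),cv2.minAreaRect(P[:,:2].astype(np.float32)),P.mean(0))
E
```

```text
t 3.20 at [412.5 -96.6 100.8] psi 150.03 w 86.9 f [-0.4  0.4  0. ] q6 -1.31
[-0.0, -0.0, 0.0, 0.003, 0.001, 0.174]
2858 ((411.8550720214844, -94.69044494628906), (35.529701232910156, 35.5142936706543), 50.78388214111328) [410.3529166  -93.99213703 117.41787388]
```

>>> {"api": "servo_tool", "payload": {
  "rows": [
    [0,0,0,0.005,0.005,0.1,87],
    [0,0,0,0.005,0.005,0.174,87],
    [0,0,0,0.005,0.005,0.174,40],
    [0,0,0,0.005,0.005,0.174,40],
    [0,0,0,0.005,0.005,0.174,40],
    [0,0,0,0.005,0.005,0.174,40],
    [0,0,0,0.005,0.005,0.174,40],
    [0,0,0,0.005,0.005,0.174,40]
  ]
}}

```text
t: 4.25
ee_pos: [412.8, -96.2, 66.4]
orientation: [0.814, 3.033, -0.0]
ft_force: [-1.2, -0.1, 6.2]
width: 52.1
grasp_force: 30.0
```

>>> {"api": "servo_tool", "payload": {
  "rows": [
    [0,0,0,0,0,-0.15,40],
    [0,0,0,0,0,-0.4,40],
    [0,0,0,0,0,-0.7,40],
    [0,0,0,0,0,-1.0,40],
    [0,0,0,-0.15,-0.15,-1.0,40],
    [0,0,0,-0.4,-0.4,-1.0,40],
    [0,0,0,-0.4,-0.4,-1.0,40]
  ]
}}

```text
t: 5.12
ee_pos: [442.1, -208.0, 266.0]
orientation: [0.818, 3.032, -0.001]
ft_force: [0.5, -0.3, -2.0]
width: 52.0
grasp_force: 30.0
```

```bash
cat > fitc.py <<'E'
from h import *
from scipy.optimize import least_squares
def rim(im,d,ci,c0=(525,-313)):
    W=world(ci,d);hsv=cv2.cvtColor(im,cv2.COLOR_RGB2HSV)
    m=(cv2.inRange(hsv,(100,120,30),(125,255,255))>0)&(d>0)
    P=W[m];r=np.hypot(P[:,0]-c0[0],P[:,1]-c0[1]);P=P[(r<105)&(P[:,2]>91.5)&(P[:,2]<99)]
    return P
def fit(P,x0=(525,-313,29.5)):
    def f(v):
        a=np.radians(v[2]+np.array([0,120,240]));C=v[:2]+60*np.c_[np.cos(a),np.sin(a)]
        return np.min(abs(np.hypot(P[:,None,0]-C[:,0],P[:,None,1]-C[:,1])-v[3]),1)
    s=least_squares(f,list(x0)+[32],loss='soft_l1',f_scale=1.5);return s.x,np.median(abs(s.fun)),len(P)
E
python3 - <<'E'
from fitc import *
grab('wrist','w2');grab('top','top2')
for n in ['top','w1','w2','top2']: print(n,fit(rim(*load(n))))
plan()
E
```

```text
top (array([ 525.68650146, -314.94145034,   28.83316799,   31.95839707]), np.float64(0.7163179355280569), 191)
w1 (array([ 526.60793339, -312.94913432,   28.71413009,   32.31679644]), np.float64(0.596603628676803), 499)
w2 (array([ 527.14334234, -312.45645688,   28.45131982,   32.89858508]), np.float64(0.5580059015023053), 107)
top2 (array([ 525. , -313. ,   29.5,   32. ]), np.float64(nan), 0)
t 5.22 at [ 441.1 -205.8  265.3] psi 149.85 w 51.8 f [-0.1  1.1 -1.5] q6 -1.51
  return _methods._mean(a, axis=axis, dtype=dtype,
  ret = ret.dtype.type(ret / rcount)
```

View pics/w2.png

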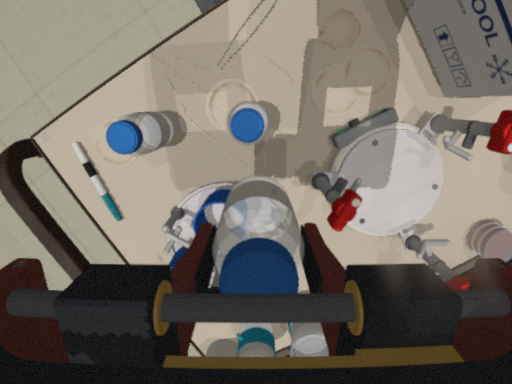

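Image w2: bottle a is held upright in the fingers at (255,250). The others stand undisturbed at (240,122) and (135,135).

```bash
python3 - <<'E'
from h import *
plan(((475.5,-282.5,266),148.7),((475.5,-282.5,175),148.7))
E
```

```text
t 5.22 at [ 441.1 -205.8  265.3] psi 149.85 w 51.8 f [-0.1  1.1 -1.5] q6 -1.51
[0.0, -0.001, 0.013, -0.342, -0.245, -0.004]
[0.0, -0.001, 0.013, -0.342, -0.245, 0.451]
```

>>> {"api": "servo_tool", "payload": {
  "rows": [
    [0,0,0.013,-0.15,-0.1,0,40],
    [0,0,0.013,-0.342,-0.245,0,40],
    [0,0,0.013,-0.342,-0.245,0.15,40],
    [0,0,0.013,-0.342,-0.245,0.3,40],
    [0,0,0.013,-0.342,-0.245,0.45,40],
    [0,0,0.013,-0.342,-0.245,0.45,40]
  ]
}}

```text
t: 5.98
ee_pos: [474.3, -279.5, 173.7]
orientation: [-0.84, -3.021, -0.003]
ft_force: [0.5, 0.7, -1.5]
width: 52.1
grasp_force: 30.0
```

```bash
python3 - <<'E'
from h import *
plan(((475.5,-282.5,135),148.7),((475.5,-282.5,101),148.7))
E
```

```text
t 5.97 at [ 474.3 -279.5  173.7] psi 148.91 w 52.1 f [ 0.5  0.7 -1.5] q6 -1.58
[0.0, -0.004, 0.002, -0.014, -0.01, 0.193]
[0.0, -0.004, 0.002, -0.015, -0.01, 0.363]
```

>>> {"api": "servo_tool", "payload": {
  "rows": [
    [0,0,0,-0.015,-0.01,0.02,40],
    [0,0,0,-0.015,-0.01,0.05,40],
    [0,0,0,-0.015,-0.01,0.12,40],
    [0,0,0,-0.015,-0.01,0.2,40],
    [0,0,0,-0.015,-0.01,0.2,40]
  ]
}}

```text
t: 6.6
ee_pos: [476.6, -284.5, 134.1]
orientation: [-0.843, -3.023, -0.002]
ft_force: [-1.3, 0.0, -0.5]
width: 51.9
grasp_force: 30.0
```

```bash
python3 - <<'E'
from h import *
plan(((475.5,-282.5,101),148.7))
E
```

```text
t 6.60 at [ 476.6 -284.5  134.1] psi 148.84 w 51.9 f [-1.3  0.  -0.5] q6 -1.59
[0.0, -0.002, 0.002, 0.009, 0.006, 0.165]
```

>>> {"api": "servo_tool", "payload": {
  "rows": [
    [0,0,0,0.008,0.006,0.05,40],
    [0,0,0,0.008,0.006,0.1,40],
    [0,0,0,0.008,0.006,0.15,40],
    [0,0,0,0.008,0.006,0.165,40],
    [0,0,0,0.008,0.006,0.165,40],
    [0,0,0,0.008,0.006,0.165,40]
  ]
}}

```text
t: 7.35
ee_pos: [477.2, -283.5, 103.2]
orientation: [0.844, 3.026, -0.0]
ft_force: [0.1, 0.7, -1.1]
width: 51.6
grasp_force: 30.0
```

>>> {"api": "servo_tool", "payload": {
  "rows": [
    [0,0,0,0,0,0.005,40],
    [0,0,0,0,0,0.005,70],
    [0,0,0,0,0,0.005,70],
    [0,0,0,0,0,0.005,70],
    [0,0,0,0,0,-0.1,75],
    [0,0,0,0,0,-0.35,75],
    [0,0,0,0,0,-0.65,87],
    [0,0,0,0,0,-0.95,87],
    [0,0,0,0.1,0.4,-0.95,87],
    [0,0,0,0.1,0.4,-0.95,87]
  ]
}}

```text
t: 8.6
ee_pos: [501.7, -202.7, 293.8]
orientation: [0.841, 3.025, 0.0]
ft_force: [0.3, 0.5, -0.4]
width: 87.2
grasp_force: 0.0
```

```bash
cat > caps.py <<'E'
from h import *
def caps(name,save=None):
    im,d,ci=grab(name,save);W=world(ci,d);hsv=cv2.cvtColor(im,cv2.COLOR_RGB2HSV)
    m=(cv2.inRange(hsv,(100,120,50),(125,255,255))>0)&(d>0)&(W[...,2]>105)&(W[...,2]<260)&(W[...,0]<700)&(W[...,1]<200)
    k,l,s,c=cv2.connectedComponentsWithStats(m.astype(np.uint8))
    for i in range(1,k):
        if s[i,4]>25:
            P=W[l==i];zt=np.percentile(P[:,2],90);T=P[P[:,2]>zt-5];r=cv2.minAreaRect(T[:,:2].astype(np.float32))
            print(name,c[i].round(),s[i,4],'z %.1f'%np.median(T[:,2]),'c',np.round(r[0],1),np.round(r[1],1))
E
python3 - <<'E'
from caps import *
plan()
caps('wrist','w3');caps('top','top3')
from fitc import *
print(fit(rim(*load('w3'))))
E
```

```text
t 8.60 at [ 501.7 -202.7  293.8] psi 148.92 w 87.2 f [ 0.3  0.5 -0.4] q6 -1.43
wrist [215.  80.] 830 z 117.8 c [ 385.3 -186.6] [35.1 34.3]
wrist [100.  95.] 847 z 117.7 c [ 326.4 -311.3] [35.1 34.8]
wrist [186. 196.] 818 z 152.3 c [ 476.  -281.4] [34.2 34.7]
(array([ 526.60450025, -312.81878119,   28.57800595,   32.08243975]), np.float64(0.6259846816074415), 597)
```

View pics/w3.png

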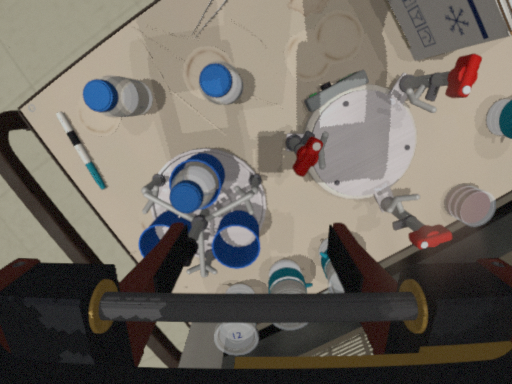

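Image w3: bottle a stands in its cup at (190,190), cap at z 152. Bottles b (215,80) and c (100,95) are unmoved. Bottle b is next, going to the far cup.

```bash
python3 - <<'E'
from h import *
plan(((385,-187,240),63))
E
```

```text
t 8.70 at [ 501.4 -202.9  292.7] psi 149.01 w 86.7 f [-0.3 -0.6  0.8] q6 -1.44
[-0.0, -0.0, 1.001, 0.54, -0.231, 0.264]
```

>>> {"api": "servo_tool", "payload": {
  "rows": [
    [0,0,0.12,0.2,-0.1,0.1,87],
    [0,0,0.24,0.4,-0.2,0.2,87],
    [0,0,0.36,0.54,-0.23,0.26,87],
    [0,0,0.48,0.54,-0.23,0.26,87],
    [0,0,0.6,0.54,-0.23,0.26,87],
    [0,0,0.72,0.54,-0.23,0.26,87],
    [0,0,0.84,0.54,-0.23,0.26,87],
    [0,0,0.96,0.54,-0.23,0.26,87],
    [0,0,1.0,0.54,-0.23,0.26,87],
    [0,0,1.0,0.54,-0.23,0.26,87]
  ]
}}

```text
t: 9.95
ee_pos: [384.6, -188.6, 240.4]
orientation: [-2.679, -1.639, 0.001]
ft_force: [0.2, -0.0, -0.1]
width: 87.0
grasp_force: 0.0
```

```bash
python3 - <<'E'
from caps import *
plan(((385,-187,150),28.6))
caps('wrist');caps('top')
E
```

```text
t 9.95 at [ 384.6 -188.6  240.4] psi 62.91 w 87.0 f [ 0.2 -0.  -0.1] q6 -0.01
[-0.001, 0.0, 0.399, 0.009, -0.001, 0.452]
wrist [258. 184.] 919 z 117.8 c [ 385. -186.] [34.  34.3]
wrist [384. 235.] 1066 z 152.2 c [ 476.9 -281.9] [34.7 37.2]
wrist [262. 287.] 342 z 117.3 c [ 332.1 -301.1] [12.5 33.1]
top [357. 290.] 78 z 117.8 c [ 325.5 -304.6] [18.7 26.3]
```

>>> {"api": "servo_tool", "payload": {
  "rows": [
    [0,0,0.12,0.01,0,0.1,87],
    [0,0,0.24,0.01,0,0.2,87],
    [0,0,0.36,0.01,0,0.35,87],
    [0,0,0.4,0.01,0,0.5,87],
    [0,0,0.4,0.01,0,0.65,87],
    [0,0,0.4,0.01,0,0.8,87],
    [0,0,0.4,0.01,0,0.87,87],
    [0,0,0.4,0.01,0,0.87,87],
    [0,0,0.4,0.01,0,0.87,87]
  ]
}}

```text
t: 11.18
ee_pos: [386.5, -186.6, 67.6]
orientation: [3.044, 0.774, 0.001]
ft_force: [-0.2, 0.5, -0.4]
width: 87.1
grasp_force: 0.0
```

```bash
python3 - <<'E'
from caps import *
plan(((385.5,-186.5,66),28.6))
E
```

```text
t 11.18 at [ 386.5 -186.6   67.6] psi 28.53 w 87.1 f [-0.2  0.5 -0.4] q6 0.60
[0.001, -0.0, -0.001, -0.004, -0.003, 0.008]
```

>>> {"api": "servo_tool", "payload": {
  "rows": [
    [0,0,0,-0.004,0,0.006,40],
    [0,0,0,-0.004,0,0.006,40],
    [0,0,0,-0.004,0,0.006,40],
    [0,0,0,-0.004,0,0.006,40],
    [0,0,0,-0.004,0,0.006,40],
    [0,0,0,0,0,-0.15,40],
    [0,0,0,0,0,-0.4,40],
    [0,0,0,0,0,-0.7,40],
    [0,0,0,0,0,-1.0,40],
    [0,0,0,0,0,-1.0,40]
  ]
}}

```text
t: 12.42
ee_pos: [388.3, -187.4, 271.0]
orientation: [3.039, 0.773, 0.011]
ft_force: [-0.5, 0.3, -1.2]
width: 51.7
grasp_force: 30.0
```

```bash
python3 - <<'E'
from caps import *
plan(((579.3,-284.2,270),28.6))
E
```

```text
t 12.43 at [ 388.3 -187.4  271. ] psi 28.53 w 51.7 f [-0.5  0.3 -1.2] q6 0.60
[0.005, -0.003, -0.001, 0.608, 0.881, 0.015]
```

>>> {"api": "servo_tool", "payload": {
  "rows": [
    [0,0,0,0.15,0.2,0,40],
    [0,0,0,0.3,0.4,0,40],
    [0,0,0,0.45,0.65,0,40],
    [0,0,0,0.61,0.885,0,40],
    [0,0,0,0.61,0.885,0.1,40],
    [0,0,0,0.61,0.885,0.25,40],
    [0,0,0,0.61,0.885,0.4,40],
    [0,0,0,0.61,0.885,0.45,40],
    [0,0,0,0.61,0.885,0.45,40],
    [0,0,0,0.61,0.885,0.45,40]
  ]
}}

```text
t: 13.68
ee_pos: [578.2, -283.8, 177.8]
orientation: [3.044, 0.774, 0.002]
ft_force: [0.2, -0.3, -2.0]
width: 51.5
grasp_force: 30.0
```

```bash
python3 - <<'E'
from caps import *
plan(((579.3,-284.2,140),28.6),((579.3,-284.2,101),28.6))
caps('top','top4')
E
```

```text
t 13.68 at [ 578.2 -283.8  177.8] psi 28.52 w 51.5 f [ 0.2 -0.3 -2. ] q6 0.60
[0.001, -0.001, -0.001, 0.004, 0.004, 0.189]
[0.001, -0.001, -0.001, 0.003, 0.004, 0.384]
```

>>> {"api": "servo_tool", "payload": {
  "rows": [
    [0,0,0,0.004,0.003,0.06,40],
    [0,0,0,0.004,0.003,0.12,40],
    [0,0,0,0.004,0.003,0.18,40],
    [0,0,0,0.004,0.003,0.24,40],
    [0,0,0,0.004,0.003,0.3,40],
    [0,0,0,0.004,0.003,0.35,40],
    [0,0,0,0.004,0.003,0.375,40],
    [0,0,0,0.004,0.003,0.375,40],
    [0,0,0,0.004,0.003,0.375,40]
  ]
}}

```text
t: 14.85
ee_pos: [578.9, -283.8, 102.3]
orientation: [3.044, 0.774, 0.001]
ft_force: [0.1, 0.3, -1.8]
width: 51.6
grasp_force: 30.0
```

>>> {"api": "servo_tool", "payload": {
  "rows": [
    [0,0,0,0,0,0,70],
    [0,0,0,0,0,0,70],
    [0,0,0,0,0,0,70],
    [0,0,0,0,0,-0.1,75],
    [0,0,0,0,0,-0.35,75],
    [0,0,0,0,0,-0.65,87],
    [0,0,0,0,0,-0.9,87],
    [0,0,-0.12,-0.3,-0.1,-0.9,87],
    [0,0,-0.24,-0.6,-0.25,-0.9,87],
    [0,0,-0.36,-0.9,-0.4,-0.9,87]
  ]
}}

```text
t: 16.1
ee_pos: [390.6, -298.9, 283.4]
orientation: [2.721, 1.566, 0.001]
ft_force: [-0.5, -0.8, -0.2]
width: 86.9
grasp_force: 0.0
```

```bash
python3 - <<'E'
from caps import *
plan(((326.5,-311.5,230),88.6))
caps('top','top5')
E
```

```text
t 16.10 at [ 390.6 -298.9  283.4] psi 59.83 w 86.9 f [-0.5 -0.8 -0.2] q6 -0.15
[0.001, 0.001, -0.335, -0.215, -0.246, 0.266]
top [364. 191.] 147 z 151.5 c [ 576.8 -284.8] [34.9 34.4]
top [359. 230.] 150 z 151.5 c [ 476.  -283.3] [31.5 35.7]
```

>>> {"api": "servo_tool", "payload": {
  "rows": [
    [0,0,-0.12,-0.1,-0.1,0.05,87],
    [0,0,-0.24,-0.2,-0.2,0.1,87],
    [0,0,-0.335,-0.23,-0.25,0.2,87],
    [0,0,-0.335,-0.23,-0.25,0.25,87],
    [0,0,-0.335,-0.23,-0.25,0.25,87],
    [0,0,-0.335,-0.23,-0.25,0.25,87]
  ]
}}

```text
t: 16.9
ee_pos: [326.6, -313.5, 232.6]
orientation: [2.255, 2.185, 0.0]
ft_force: [-0.2, 0.0, 0.6]
width: 87.1
grasp_force: 0.0
```

```bash
python3 - <<'E'
from caps import *
plan(((326.5,-312,66),88.6))
caps('wrist')
E
```

```text
t 16.90 at [ 326.6 -313.5  232.6] psi 88.20 w 87.1 f [-0.2  0.   0.6] q6 -0.76
[0.001, 0.001, -0.005, 0.008, -0.002, 0.833]
wrist [423. 159.] 1436 z 152.2 c [ 476.1 -282.2] [36.1 35.1]
wrist [507. 160.] 265 z 146.3 c [ 562.  -286.4] [ 6.2 27. ]
wrist [257. 186.] 966 z 117.9 c [ 326.2 -311.4] [34.2 34.5]
```

>>> {"api": "servo_tool", "payload": {
  "rows": [
    [0,0,-0.005,0.01,-0.002,0.2,87],
    [0,0,-0.005,0.01,-0.002,0.4,87],
    [0,0,-0.005,0.01,-0.002,0.6,87],
    [0,0,-0.005,0.01,-0.002,0.75,87],
    [0,0,-0.005,0.01,-0.002,0.832,87],
    [0,0,-0.005,0.01,-0.002,0.832,87],
    [0,0,-0.005,0.01,-0.002,0.832,40],
    [0,0,-0.005,0.01,-0.002,0.832,40],
    [0,0,-0.005,0.01,-0.002,0.832,40],
    [0,0,-0.005,0.01,-0.002,0.832,40]
  ]
}}

```text
t: 18.2
ee_pos: [325.7, -311.4, 65.9]
orientation: [2.246, 2.195, 0.0]
ft_force: [0.5, -0.1, 2.1]
width: 51.7
grasp_force: 30.0
```

>>> {"api": "servo_tool", "payload": {
  "rows": [
    [0,0,0,0,0,0,40],
    [0,0,0,0,0,-0.15,40],
    [0,0,0,0,0,-0.4,40],
    [0,0,0,0,0,-0.7,40],
    [0,0,0,0,0,-1.0,40],
    [0,0,0,0,0,-1.0,40],
    [0,0,0,0,0,-1.0,40],
    [0,0,0,0,0,-1.0,40]
  ]
}}

```text
t: 19.2
ee_pos: [324.5, -310.2, 263.6]
orientation: [-2.244, -2.193, 0.0]
ft_force: [0.2, 0.5, -1.8]
width: 51.6
grasp_force: 30.0
```

```bash
python3 - <<'E'
from caps import *
plan(((525.2,-372.9,266),88.6))
im,d,ci=load('top5');print(world(ci,d)[(np.array([170,150]))[:,None],[425,432,440]].round())
from fitc import *
grab('wrist','w4')
for n in ['w4','top5']: print(fit(rim(*load(n))))
E
```

```text
t 19.20 at [ 324.5 -310.2  263.6] psi 88.68 w 51.6 f [ 0.2  0.5 -1.8] q6 -0.77
[-0.002, -0.002, 0.001, -0.29, 1.01, -0.016]
[[[1018. -854. -850.]
  [ 695. -497.   73.]
  [ 694. -514.   87.]]

 [[ 712. -431.  171.]
  [ 709. -444.  188.]
  [ 714. -467.  185.]]]
(array([ 526.12865542, -313.10433874,   28.8075986 ,   32.37473902]), np.float64(0.5812849260261395), 648)
(array([ 525.95444272, -315.04485625,   28.61585976,   32.21881734]), np.float64(0.6470697689462845), 148)
```

>>> {"api": "servo_tool", "payload": {
  "rows": [
    [0,0,0,-0.1,0.2,0,40],
    [0,0,0,-0.2,0.45,0,40],
    [0,0,0,-0.29,0.7,0,40],
    [0,0,0,-0.29,1.0,0,40],
    [0,0,0,-0.29,1.0,0.1,40],
    [0,0,0,-0.29,1.0,0.25,40],
    [0,0,0,-0.29,1.0,0.4,40],
    [0,0,0,-0.29,1.0,0.4,40],
    [0,0,0,-0.29,1.0,0.4,40],
    [0,0,0,-0.29,1.0,0.4,40]
  ]
}}

```text
t: 20.5
ee_pos: [524.7, -374.3, 186.7]
orientation: [2.246, 2.194, 0.0]
ft_force: [-0.7, 0.7, -1.7]
width: 52.0
grasp_force: 30.0
```

```bash
python3 - <<'E'
from caps import *
plan(((525.2,-373.2,101.5),88.6))
E
```

```text
t 20.50 at [ 524.7 -374.3  186.7] psi 88.68 w 52.0 f [-0.7  0.7 -1.7] q6 -0.61
[0.001, 0.001, 0.001, 0.006, 0.002, 0.426]
```

>>> {"api": "servo_tool", "payload": {
  "rows": [
    [0,0,0,0.005,0.002,0.06,40],
    [0,0,0,0.005,0.002,0.12,40],
    [0,0,0,0.005,0.002,0.18,40],
    [0,0,0,0.005,0.002,0.24,40],
    [0,0,0,0.005,0.002,0.3,40],
    [0,0,0,0.005,0.002,0.36,40],
    [0,0,0,0.005,0.002,0.4,40],
    [0,0,0,0.005,0.002,0.42,40],
    [0,0,0,0.005,0.002,0.42,40],
    [0,0,0,0.005,0.002,0.42,40]
  ]
}}

```text
t: 21.75
ee_pos: [524.7, -373.0, 101.9]
orientation: [2.246, 2.195, 0.0]
ft_force: [-0.1, 0.1, -1.3]
width: 51.8
grasp_force: 30.0
```

>>> {"api": "servo_tool", "payload": {
  "rows": [
    [0,0,0,0,0,0,70],
    [0,0,0,0,0,0,70],
    [0,0,0,0,0,0,70],
    [0,0,0,0,0,-0.1,75],
    [0,0,0,0,0,-0.35,75],
    [0,0,0,0,0,-0.65,87],
    [0,0,0,0,0,-0.95,87],
    [0,0,0,0.3,-0.3,-0.95,87],
    [0,0,0,0.6,-0.6,-0.95,87],
    [0,0,0,0.6,-0.6,-0.95,87]
  ]
}}

```text
t: 23.0
ee_pos: [405.5, -248.4, 292.9]
orientation: [2.246, 2.195, 0.001]
ft_force: [-0.6, 0.2, -0.1]
width: 86.9
grasp_force: 0.0
```

```bash
python3 - <<'E'
from caps import *
plan()
caps('wrist','w5');caps('top','top6')
E
```

```text
t 23.00 at [ 405.5 -248.4  292.9] psi 88.69 w 86.9 f [-0.6  0.2 -0.1] q6 -0.55
wrist [320. 208.] 805 z 152.3 c [ 476.7 -282. ] [34.6 35.6]
wrist [407. 207.] 731 z 152.1 c [ 576.6 -283.8] [33.8 34.4]
top [364. 191.] 147 z 151.8 c [ 576.8 -285.6] [35.2 34.1]
```

View pics/w5.png

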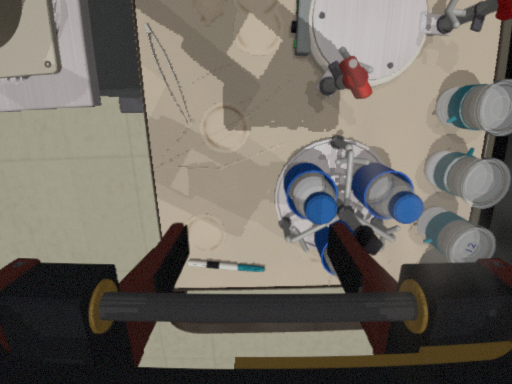

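Image w5: bottles a at (320,208) and b at (407,207) sit in their cups. The third cup is hidden by the finger. Next I look at the keepers from above the shaker.

>>> {"api": "servo_tool", "payload": {
  "rows": [
    [0,0,0,0.1,0.2,-0.1,87],
    [0,0,0,0.2,0.4,-0.2,87],
    [0,0,0,0.4,0.6,-0.28,87],
    [0,0,0,0.5,0.76,-0.28,87],
    [0,0,0,0.5,0.76,-0.28,87],
    [0,0,0,0.5,0.76,-0.28,87]
  ]
}}

```text
t: 23.85
ee_pos: [561.4, -153.9, 347.7]
orientation: [2.247, 2.196, -0.001]
ft_force: [0.2, 0.3, 0.0]
width: 87.1
grasp_force: 0.0
```

```bash
cat > keep.py <<'E'
from h import *
def keep(n):
    im,d,ci=load(n);W=world(ci,d);hsv=cv2.cvtColor(im,cv2.COLOR_RGB2HSV)
    m=((cv2.inRange(hsv,(0,130,80),(9,255,255))|cv2.inRange(hsv,(172,130,80),(180,255,255)))>0)&(d>0)&(W[...,2]>140)&(W[...,2]<185)&(abs(W[...,0]-560)<140)&(abs(W[...,1]+60)<140)
    k,l,s,c=cv2.connectedComponentsWithStats(m.astype(np.uint8))
    for i in range(1,k):
        if s[i,4]>40:
            P=W[l==i];T=P[P[:,2]>166];r=cv2.minAreaRect(T[:,:2].astype(np.float32))
            e=np.linalg.eigh(np.cov(T[:,:2].T));v=e[1][:,1];b=np.array(r[0]);to=np.degrees(np.arctan2(-58.5-b[1],557.5-b[0]))
            a=np.degrees(np.arctan2(v[1],v[0]))
            print(n,c[i].round(),s[i,4],len(T),'z %.1f'%np.median(T[:,2]),'c',np.round(r[0],1),np.round(r[1],1),'bar yaw %.1f'%(a%180),'off-axis (CCW) %.1f'%((a-to)%180))
E
python3 - <<'E'
from keep import *
from fitc import *
plan();grab('wrist','w6')
for n in ['top','w1','w3','w6','top6']: keep(n)
print(fit(rim(*load('w6'))))
E
```

```text
t 23.85 at [ 561.4 -153.9  347.7] psi 88.69 w 87.1 f [0.2 0.3 0. ] q6 -0.26
top [286. 146.] 77 55 z 168.4 c [658.1 -63.9] [39.8 14.4] bar yaw 68.3 off-axis (CCW) 71.4
top [239. 195.] 86 62 z 168.9 c [510.3  33.1] [16.6 35.8] bar yaw 133.3 off-axis (CCW) 16.1
top [308. 209.] 80 66 z 169.1 c [ 501.7 -144. ] [14.8 39.5] bar yaw 121.2 off-axis (CCW) 64.4
w1 [443. 126.] 485 380 z 169.6 c [512.4  33.1] [18.9 38. ] bar yaw 133.2 off-axis (CCW) 17.0
w1 [289. 203.] 497 369 z 169.6 c [ 503.5 -142.3] [17.6 40.2] bar yaw 122.2 off-axis (CCW) 65.0
w1 [395. 273.] 103 16 z 168.0 c [652.1 -76.8] [3.9 4.5] bar yaw 83.6 off-axis (CCW) 94.6
w3 [463.  75.] 939 496 z 169.4 c [512.7  32.9] [19.1 40. ] bar yaw 132.9 off-axis (CCW) 16.8
w3 [307. 157.] 553 438 z 169.6 c [ 503.2 -142.4] [19.1 39.6] bar yaw 121.4 off-axis (CCW) 64.3
w3 [430. 238.] 498 326 z 169.3 c [660.7 -62.7] [40.3 17.7] bar yaw 73.2 off-axis (CCW) 75.5
w6 [211.   9.] 383 288 z 169.3 c [515.1  30.3] [18.4 32.9] bar yaw 144.2 off-axis (CCW) 28.7
w6 [341.  93.] 479 344 z 169.4 c [660.2 -62.4] [38.7 18.4] bar yaw 73.7 off-axis (CCW) 75.9
w6 [212. 166.] 401 282 z 169.6 c [ 504.3 -142.1] [18. 40.] bar yaw 117.7 off-axis (CCW) 60.2
top6 [286. 145.] 78 57 z 169.1 c [660.4 -63.8] [38.8 14.9] bar yaw 73.5 off-axis (CCW) 76.4
top6 [239. 195.] 85 62 z 168.6 c [511.1  34. ] [15.5 36.5] bar yaw 133.6 off-axis (CCW) 17.0
top6 [309. 209.] 78 66 z 169.1 c [ 502.1 -144.2] [15.9 38.7] bar yaw 122.0 off-axis (CCW) 64.8
(array([ 527.12812098, -312.52339301,   28.89750187,   32.05279252]), np.float64(0.5229136156353782), 296)
```

View pics/w6.png

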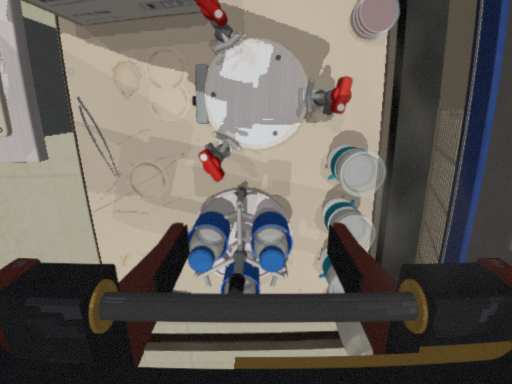

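Image w6: all three bottles stand in the carrier at (208,250), (272,250) and (240,275). Keepers at (341,93) and (212,166) are open enough, about 0.06 and 0.27 rad. The one at (211,9), world (512,33), is at about 1.1 rad and bars its hook, so it must be opened.

```bash
python3 - <<'E'
from h import *
im,d,ci=load('w3');W=world(ci,d)
P=W[(d>0)&(W[...,2]>140)&(W[...,2]<215)&(W[...,1]>45)&(W[...,0]<620)]
for x in range(400,620,20):
    Q=P[abs(P[:,0]-x)<10]
    if len(Q): print(x,Q[:,1].min().round(),len(Q))
im,d,ci=load('top');W=world(ci,d)
P=W[(d>0)&(W[...,2]>175)&(W[...,2]<215)&(W[...,1]>45)&(W[...,0]<620)];print(P.max(0),P.min(0))
plan(((512.5,33,250),133),((512.5,33,143),133))
E
```

```text
440 72.0 6
460 72.0 597
480 73.0 819
500 45.0 246
[496.27006741 281.48626233 198.5521497 ] [266.7653985   62.92832824 175.50363102]
t 23.90 at [ 561.1 -154.2  347.7] psi 88.65 w 86.9 f [-0.1 -1.  -0.2] q6 -0.26
[-0.0, 0.0, -0.516, 0.93, -0.265, 0.488]
[-0.0, 0.0, -0.516, 0.93, -0.265, 1.023]
```

>>> {"api": "servo_tool", "payload": {
  "rows": [
    [0,0,-0.12,0.25,-0.05,0.1,60],
    [0,0,-0.24,0.5,-0.1,0.2,40],
    [0,0,-0.36,0.75,-0.2,0.3,40],
    [0,0,-0.48,0.93,-0.265,0.4,40],
    [0,0,-0.516,0.93,-0.265,0.49,40],
    [0,0,-0.516,0.93,-0.265,0.6,40],
    [0,0,-0.516,0.93,-0.265,0.6,40],
    [0,0,-0.516,0.93,-0.265,0.6,40]
  ]
}}

```text
t: 24.9
ee_pos: [513.1, 33.0, 228.4]
orientation: [1.253, 2.88, 0.001]
ft_force: [-0.1, 0.5, 0.1]
width: 39.9
grasp_force: 0.0
```

```bash
python3 - <<'E'
from keep import *
plan(((512.5,33,143),133)); grab('wrist','w7');keep('w7')
E
```

```text
t 24.90 at [513.1  33.  228.4] psi 132.97 w 39.9 f [-0.1  0.5  0.1] q6 -0.71
[0.0, 0.0, -0.0, 0.002, -0.003, 0.427]
w7 [258. 201.] 733 624 z 169.6 c [512.3  34.8] [18.7 38.4] bar yaw 136.0 off-axis (CCW) 20.1
w7 [302. 352.] 181 34 z 166.8 c [657.7 -51.3] [17.2  3.8] bar yaw 62.4 off-axis (CCW) 58.3
```

View pics/w7.png

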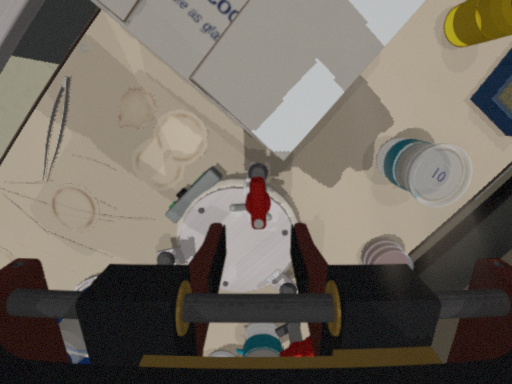

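Image w7: the barring knob at (258,200) is lined up with the tool and centred between the fingers. I descend and grip.

>>> {"api": "servo_tool", "payload": {
  "rows": [
    [0,0,0,0.003,0,0.15,40],
    [0,0,0,0.003,0,0.3,40],
    [0,0,0,0.003,0,0.42,40],
    [0,0,0,0.003,0,0.42,40],
    [0,0,0,0.003,0,0.42,8],
    [0,0,0,0.003,0,0.42,8],
    [0,0,0,0.003,0,0.42,8],
    [0,0,0,0.003,0,0.42,8],
    [0,0,0,0.003,0,0.42,8],
    [0,0,0,0.003,0,0.42,8]
  ]
}}

```text
t: 26.2
ee_pos: [512.4, 33.6, 144.3]
orientation: [1.251, 2.881, -0.001]
ft_force: [-2.6, -3.6, 5.4]
width: 12.9
grasp_force: 29.9
```

>>> {"api": "servo_tool", "payload": {
  "rows": [
    [0,0,-0.1,0,0,0,8],
    [0,0,-0.2,0,0,0,8],
    [0,0,-0.3,0,0,0,8],
    [0,0,-0.4,0,0,0,8],
    [0,0,-0.5,0,0,0,8],
    [0,0,-0.6,0,0,0,8],
    [0,0,-0.68,0,0,0,8],
    [0,0,-0.68,0,0,0,8],
    [0,0,-0.68,0,0,0,8]
  ]
}}

```text
t: 27.32
ee_pos: [512.1, 32.7, 144.3]
orientation: [0.315, -3.125, 0.003]
ft_force: [-3.4, -8.3, 6.6]
width: 12.7
grasp_force: 30.0
```

```bash
python3 - <<'E'
from keep import *
plan();print(ctrl.get_obs()['moment'])
E
```

```text
t 27.32 at [512.1  32.7 144.3] psi -168.48 w 12.7 f [-3.4 -8.3  6.6] q6 -1.73
[-1.33745112  0.51589256  0.03701272]
```

>>> {"api": "servo_tool", "payload": {
  "rows": [
    [0,0,0,0,0,0,28],
    [0,0,0,0,0,0,28],
    [0,0,0,0,0,-0.1,30],
    [0,0,0,0,0,-0.3,30],
    [0,0,0,0,0,-0.6,40],
    [0,0,0.12,0,-0.15,-0.65,40],
    [0,0,0.24,0.05,-0.4,-0.65,40],
    [0,0,0.36,0.1,-0.7,-0.65,40],
    [0,0,0.48,0.2,-1.0,-0.65,40],
    [0,0,0.6,0.23,-1.0,-0.65,40]
  ]
}}

```text
t: 28.58
ee_pos: [506.7, -174.5, 273.4]
orientation: [1.092, 2.945, -0.001]
ft_force: [0.2, 0.9, 0.2]
width: 40.0
grasp_force: 0.0
```

```bash
python3 - <<'E'
from keep import *
plan(((526.8,-313,260),88.7));grab('top','top7');keep('top7')
E
```

```text
t 28.57 at [ 506.7 -174.5  273.4] psi 139.31 w 40.0 f [0.2 0.9 0.2] q6 -1.21
[0.0, 0.0, 0.589, -0.527, -0.46, 0.068]
top7 [285. 145.] 74 61 z 169.0 c [659.8 -63.3] [38.1 16.8] bar yaw 71.6 off-axis (CCW) 74.3
top7 [240. 195.] 77 56 z 168.5 c [507.8  32. ] [30.8 17.1] bar yaw 15.6 off-axis (CCW) 76.8
```

Keeper 2 of the view is open now. Next I look straight down at the handle.

>>> {"api": "servo_tool", "payload": {
  "rows": [
    [0,0,0.12,-0.2,-0.2,0,60],
    [0,0,0.24,-0.4,-0.4,0,60],
    [0,0,0.36,-0.53,-0.46,0.03,60],
    [0,0,0.48,-0.53,-0.46,0.05,60],
    [0,0,0.589,-0.53,-0.46,0.05,60],
    [0,0,0.589,-0.53,-0.46,0.05,60],
    [0,0,0.589,-0.53,-0.46,0.05,60]
  ]
}}

```text
t: 29.5
ee_pos: [529.2, -309.2, 263.5]
orientation: [-2.23, -2.213, -0.0]
ft_force: [0.4, -0.4, 0.2]
width: 60.0
grasp_force: 0.0
```

```bash
python3 - <<'E'
from caps import *
plan(); caps('wrist','w8')
im,d,ci=load('w8');W=world(ci,d)
m=(d>0)&(W[...,2]>180)&(W[...,2]<188)&(np.hypot(W[...,0]-526,W[...,1]+313)<30)
T=W[m][:,:2].astype(np.float32);print(len(T),cv2.minAreaRect(T),np.median(W[m][:,2]))
c=cv2.resize(im[100:300,150:366],None,fx=3,fy=3,interpolation=cv2.INTER_CUBIC);cv2.imwrite('pics/c8.png',c[:,:,::-1])
E
```

```text
t 29.50 at [ 529.2 -309.2  263.5] psi 89.57 w 60.0 f [ 0.4 -0.4  0.2] q6 -0.54
wrist [205. 163.] 1071 z 152.4 c [ 477.5 -281.8] [34.4 34.9]
wrist [313. 165.] 1054 z 152.4 c [ 583.6 -285.5] [35.5 33.7]
wrist [255. 245.] 886 z 152.2 c [ 525.6 -372.6] [33.5 34.7]
368 ((527.3117065429688, -313.894287109375), (18.16097640991211, 18.272558212280273), 62.0816535949707) 183.50145360532926
```

View pics/c8.png

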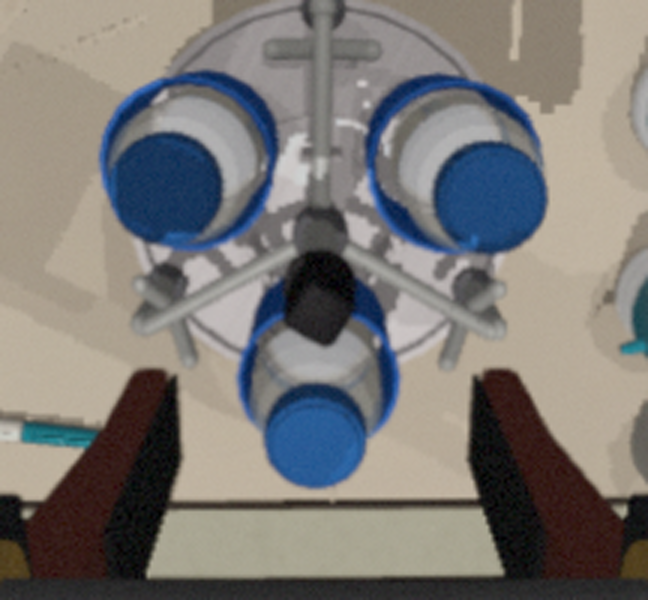

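Crop c8: all three bottles are seated (caps at z 152). The handle top is at crop (320,300), world (527,-313.5), with sides at yaw about 60°.

```bash
python3 - <<'E'
from h import *
plan(((527,-313.3,220),59),((527,-313.3,154),59))
E
```

```text
t 29.55 at [ 529.1 -309.3  263.6] psi 89.51 w 59.9 f [-0.6 -0.2  0.7] q6 -0.54
[0.0, -0.0, 0.355, -0.02, -0.01, 0.218]
[0.0, -0.0, 0.355, -0.02, -0.011, 0.548]
```

>>> {"api": "servo_tool", "payload": {
  "rows": [
    [0,0,0.12,-0.02,-0.01,0.05,36],
    [0,0,0.24,-0.02,-0.01,0.1,36],
    [0,0,0.355,-0.02,-0.01,0.2,36],
    [0,0,0.355,-0.02,-0.01,0.25,36],
    [0,0,0.355,-0.02,-0.01,0.25,36],
    [0,0,0.355,-0.02,-0.01,0.25,36]
  ]
}}

```text
t: 30.3
ee_pos: [527.3, -313.9, 214.2]
orientation: [2.735, 1.544, 0.001]
ft_force: [0.2, -0.7, 0.6]
width: 36.1
grasp_force: 0.0
```

```bash
python3 - <<'E'
from h import *
grab('wrist','w9');im,d,ci=load('w9');W=world(ci,d)
m=(d>0)&(W[...,2]>180)&(W[...,2]<188)&(np.hypot(W[...,0]-526,W[...,1]+313)<16)
T=W[m][:,:2].astype(np.float32);r=cv2.minAreaRect(T);print(len(T),r,np.median(W[m][:,2]))
plan(((527,-313.3,154),59))
E
```

```text
547 ((527.4053955078125, -313.2562561035156), (17.9404354095459, 17.54430389404297), 59.52348709106445) 183.49557614942321
t 30.35 at [ 527.3 -314.   214.3] psi 58.88 w 36.2 f [ 0.2  0.3 -0.3] q6 -0.01
[0.001, 0.0, -0.001, 0.002, -0.003, 0.302]
```

>>> {"api": "servo_tool", "payload": {
  "rows": [
    [0,0,0,0.003,0,0.1,36],
    [0,0,0,0.003,0,0.2,36],
    [0,0,0,0.003,0,0.3,36],
    [0,0,0,0.003,0,0.3,36],
    [0,0,0,0.003,0,0.3,36],
    [0,0,0,0.003,0,0.3,12],
    [0,0,0,0.003,0,0.3,12],
    [0,0,0,0.003,0,0.3,12],
    [0,0,0,0.003,0,0.3,12],
    [0,0,0,0.003,0,0.3,12]
  ]
}}

```text
t: 31.6
ee_pos: [527.8, -313.6, 154.2]
orientation: [2.736, 1.541, 0.001]
ft_force: [0.6, -0.9, 5.7]
width: 17.7
grasp_force: 30.0
```

>>> {"api": "servo_tool", "payload": {
  "rows": [
    [0,0,0,0,0,-0.02,12],
    [0,0,0,0,0,-0.05,12],
    [0,0,0,0,0,-0.1,12],
    [0,0,0,0,0,-0.16,12],
    [0,0,0,0,0,-0.24,12],
    [0,0,0,0,0,-0.32,12],
    [0,0,0,0,0,-0.36,12],
    [0,0,0,0,0,-0.38,12],
    [0,0,0,0,0,-0.38,12],
    [0,0,0,0,0,-0.38,12]
  ]
}}

```text
t: 32.85
ee_pos: [526.8, -313.0, 228.9]
orientation: [-2.736, -1.541, 0.001]
ft_force: [1.5, 0.6, -7.7]
width: 17.7
grasp_force: 30.0
```

```bash
python3 - <<'E'
from caps import *
plan();caps('wrist');print(ctrl.get_obs()['moment'])
E
```

```text
t 32.85 at [ 526.8 -313.   228.9] psi 58.78 w 17.7 f [ 1.5  0.6 -7.7] q6 -0.01
wrist [307. 151.] 3978 z 226.9 c [ 582.9 -284.9] [35.4 35.7]
wrist [201. 183.] 1500 z 170.1 c [ 483.3 -278.8] [50.1 67.1]
wrist [168. 232.] 2571 z 226.9 c [ 477.2 -281.3] [35.9 35.3]
wrist [299. 227.] 1070 z 169.8 c [ 547.2 -349.3] [13.8 82.5]
[-0.11029773  0.12174589 -0.00916852]
```

>>> {"api": "servo_tool", "payload": {
  "rows": [
    [0,0,0,0,0,-0.05,12],
    [0,0,0,0,0,-0.12,12],
    [0,0,0,0,0,-0.22,12],
    [0,0,0,0,0,-0.32,12],
    [0,0,0,0.03,-0.02,-0.4,12],
    [0,0,-0.03,0.1,-0.05,-0.43,12],
    [0,0,-0.06,0.2,-0.1,-0.43,12],
    [0,0,-0.1,0.32,-0.15,-0.43,12],
    [0,0,-0.14,0.44,-0.2,-0.43,12],
    [0,0,-0.18,0.56,-0.25,-0.43,12]
  ]
}}

```text
t: 34.15
ee_pos: [541.9, -188.9, 314.4]
orientation: [-2.499, -1.901, 0.001]
ft_force: [-0.2, 0.2, -7.6]
width: 18.1
grasp_force: 30.0
```

```bash
python3 - <<'E'
from h import *
plan(((558.7,-57.4,314),87))
E
```

```text
t 34.15 at [ 541.9 -188.9  314.4] psi 74.51 w 18.1 f [-0.2  0.2 -7.6] q6 -0.09
[-0.001, -0.001, -0.145, 0.656, -0.095, 0.003]
```

>>> {"api": "servo_tool", "payload": {
  "rows": [
    [0,0,-0.04,0.12,-0.02,0,12],
    [0,0,-0.07,0.24,-0.04,0,12],
    [0,0,-0.1,0.36,-0.06,0,12],
    [0,0,-0.13,0.48,-0.08,0,12],
    [0,0,-0.145,0.57,-0.09,0,12],
    [0,0,-0.145,0.63,-0.095,0,12],
    [0,0,-0.145,0.655,-0.095,0,12],
    [0,0,-0.145,0.655,-0.095,0,12],
    [0,0,-0.145,0.655,-0.095,0,12],
    [0,0,-0.145,0.655,-0.095,0,12]
  ]
}}

```text
t: 35.4
ee_pos: [559.7, -60.8, 315.5]
orientation: [-2.285, -2.156, 0.0]
ft_force: [0.4, -0.8, -6.3]
width: 17.7
grasp_force: 30.0
```

```bash
python3 - <<'E'
from caps import *
plan(((558.7,-57.4,230),87),((558.7,-57.4,176),87));caps('wrist','w10')
from keep import *
grab('top','top8');keep('top8');keep('w10')
im,d,ci=load('side');grab('side','side2')
im=cv2.imread('pics/side2.png');cv2.imwrite('pics/s2.png',cv2.resize(im[100:300,180:400],None,fx=3,fy=3))
E
```

```text
t 35.40 at [559.7 -60.8 315.5] psi 86.66 w 17.7 f [ 0.4 -0.8 -6.3] q6 -0.07
[-0.0, 0.0, -0.004, 0.017, -0.006, 0.427]
[-0.0, 0.0, -0.004, 0.017, -0.006, 0.697]
wrist [279. 144.] 932 z 256.4 c [585.4  -8.1] [66.5 51.1]
wrist [201. 184.] 1505 z 256.6 c [505.9 -50.7] [50.4 67.3]
wrist [299. 227.] 1062 z 256.3 c [606.3 -95.9] [13.9 50. ]
w10 [207.  96.] 532 430 z 169.5 c [514.2  33.9] [18.3 40.6] bar yaw 11.3 off-axis (CCW) 76.2
w10 [347. 175.] 439 346 z 169.4 c [660.6 -62.1] [40.1 18.6] bar yaw 72.8 off-axis (CCW) 74.8
w10 [216. 245.] 197 122 z 169.4 c [ 502.6 -140.2] [18.5 15.1] bar yaw 87.2 off-axis (CCW) 31.1
```

View pics/s2.png

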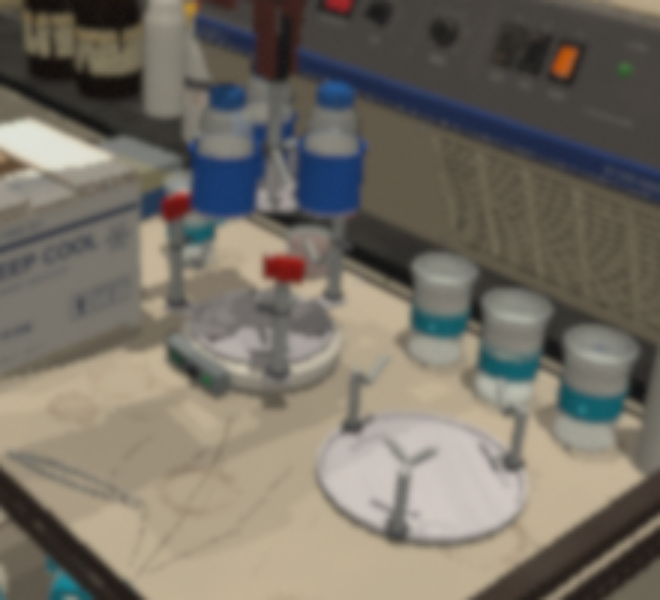

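Side crop: the carrier hangs level from the gripper above the shaker with all bottles in it. The stand at (420,470) is empty. I centre it and lower it.

>>> {"api": "servo_tool", "payload": {
  "rows": [
    [0,0,-0.004,0.01,-0.006,0.03,12],
    [0,0,-0.004,0.015,-0.006,0.1,12],
    [0,0,-0.004,0.015,-0.006,0.18,12],
    [0,0,-0.004,0.015,-0.006,0.24,12],
    [0,0,-0.004,0.015,-0.006,0.27,12],
    [0,0,-0.004,0.015,-0.006,0.27,12],
    [0,0,-0.004,0.015,-0.006,0.27,12],
    [0,0,-0.004,0.015,-0.006,0.27,12]
  ]
}}

```text
t: 36.55
ee_pos: [559.1, -57.3, 262.1]
orientation: [2.277, 2.163, 0.001]
ft_force: [0.7, -0.5, -7.6]
width: 18.1
grasp_force: 30.0
```

```bash
python3 - <<'E'
from caps import *
plan(((558.7,-57.4,215),87),((558.7,-57.4,176),87))
E
```

```text
t 36.55 at [559.1 -57.3 262.1] psi 87.05 w 18.1 f [ 0.7 -0.5 -7.6] q6 -0.07
[0.001, 0.0, 0.001, -0.001, -0.002, 0.235]
[0.001, 0.0, 0.001, -0.001, -0.002, 0.43]
```

>>> {"api": "servo_tool", "payload": {
  "rows": [
    [0,0,0,0,-0.002,0.05,12],
    [0,0,0,0,-0.002,0.11,12],
    [0,0,0,0,-0.002,0.17,12],
    [0,0,0,0,-0.002,0.23,12],
    [0,0,0,0,-0.002,0.28,12],
    [0,0,0,0,-0.002,0.32,12],
    [0,0,0,0,-0.002,0.34,12],
    [0,0,0,0,-0.002,0.34,12],
    [0,0,0,0,-0.002,0.34,12]
  ]
}}

```text
t: 37.67
ee_pos: [558.7, -57.2, 193.9]
orientation: [2.277, 2.163, 0.001]
ft_force: [-0.4, 0.5, -7.7]
width: 17.7
grasp_force: 30.0
```

>>> {"api": "servo_tool", "payload": {
  "rows": [
    [0,0,0,0,0,0.03,12],
    [0,0,0,0,0,0.05,12],
    [0,0,0,0,0,0.07,12],
    [0,0,0,0,0,0.08,12],
    [0,0,0,0,0,0.085,12],
    [0,0,0,0,0,0.085,12],
    [0,0,0,0,0,0.085,12]
  ]
}}

```text
t: 38.55
ee_pos: [558.8, -57.1, 176.8]
orientation: [2.277, 2.163, 0.001]
ft_force: [2.1, 1.6, -6.4]
width: 17.4
grasp_force: 30.0
```

```bash
python3 - <<'E'
from caps import *
plan(((558.7,-57.4,176),87));print(ctrl.get_obs()['moment'].round(2));caps('wrist')
E
```

```text
t 38.55 at [558.8 -57.1 176.8] psi 87.05 w 17.4 f [ 2.1  1.6 -6.4] q6 -0.07
[0.001, -0.0, 0.001, -0.001, -0.001, 0.004]
[ 0.2  -0.27 -0.02]
wrist [308. 151.] 3780 z 175.0 c [595.7  -5.8] [35.6 35.3]
wrist [193. 193.] 704 z 118.0 c [504.9 -47.2] [50.2 67.1]
wrist [168. 232.] 2596 z 174.6 c [500.3 -52.6] [35.8 35.4]
wrist [313. 240.] 314 z 117.8 c [605.6 -91.5] [13.8 50.1]
```

>>> {"api": "servo_tool", "payload": {
  "rows": [
    [0,0,0,0,0,0.005,12],
    [0,0,0,0,0,0.01,12],
    [0,0,0,0,0,0.015,12],
    [0,0,0,0,0,0.015,12],
    [0,0,0,0,0,0.015,12]
  ]
}}

```text
t: 39.22
ee_pos: [559.3, -57.1, 176.1]
orientation: [2.277, 2.162, 0.003]
ft_force: [-2.8, 2.1, 15.9]
width: 17.6
grasp_force: 30.0
```

It's seated, since the force has reversed. Now I release and rise.

>>> {"api": "servo_tool", "payload": {
  "rows": [
    [0,0,0,0,0,-0.008,12],
    [0,0,0,0,0,-0.008,34],
    [0,0,0,0,0,-0.008,34],
    [0,0,0,0,0,-0.008,34],
    [0,0,0,0,0,-0.1,34],
    [0,0,0,0,0,-0.3,34],
    [0,0,0,0,0,-0.55,34],
    [0,0,0,0,-0.2,-0.65,34],
    [0,0,0,-0.3,-0.3,-0.7,34],
    [0,0,0,-0.3,-0.3,-0.7,34]
  ]
}}

```text
t: 40.48
ee_pos: [494.4, -116.4, 314.5]
orientation: [2.28, 2.158, 0.001]
ft_force: [-0.1, 0.1, 0.1]
width: 34.1
grasp_force: 0.0
```

```bash
python3 - <<'E'
from caps import *
from keep import keep
from fitc import *
plan();caps('wrist','w11');grab('top','top9');keep('w11');keep('top9')
for n in ('w11','top9'):
    im,d,ci=load(n);W=world(ci,d);hsv=cv2.cvtColor(im,cv2.COLOR_RGB2HSV)
    m=(cv2.inRange(hsv,(100,120,30),(125,255,255))>0)&(np.hypot(W[...,0]-558.7,W[...,1]+57.4)<105)&(W[...,2]>113)&(W[...,2]<121)
    print(n,fit(W[m],(558.7,-57.4,57)))
E
```

```text
t 40.48 at [ 494.4 -116.4  314.5] psi 86.86 w 34.1 f [-0.1  0.1  0.1] q6 -0.20
wrist [325.  77.] 282 z 117.5 c [583.4  -8.3] [49.8 66.3]
wrist [352.  71.] 1088 z 174.4 c [595.4  -6.8] [35.3 34.4]
wrist [260. 122.] 531 z 117.0 c [499.1 -53.3] [66.1 65.9]
wrist [259. 123.] 905 z 174.4 c [500.  -53.2] [34.1 34.1]
wrist [336. 168.] 1157 z 174.4 c [ 574.8 -100.5] [35.7 62.7]
w11 [266.  34.] 612 526 z 169.5 c [512.9  33.6] [39.7 18.5] bar yaw 9.8 off-axis (CCW) 73.9
w11 [405. 122.] 672 386 z 169.4 c [660.  -62.1] [18.4 39.9] bar yaw 73.4 off-axis (CCW) 75.4
w11 [268. 201.] 438 327 z 169.5 c [ 503.8 -141.8] [18.8 39.7] bar yaw 120.7 off-axis (CCW) 63.5
top9 [240. 195.] 68 58 z 168.9 c [508.3  30.2] [30.8 15.3] bar yaw 11.2 off-axis (CCW) 72.2
w11 (array([558.89054983, -57.08513201,  56.89595735,  32.2987162 ]), np.float64(0.5850566517215938), 787)
top9 (array([557.52447484, -59.03863627,  56.20299106,  33.02346782]), np.float64(0.47988565128091665), 31)
```

View pics/w11.png

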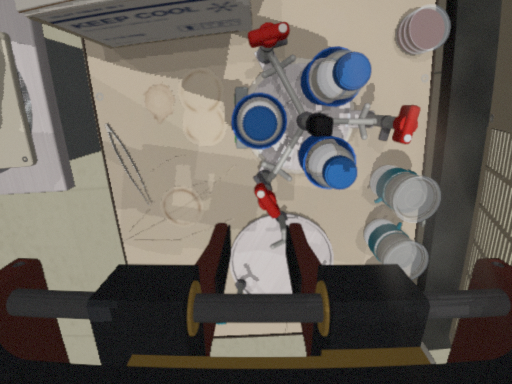

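Image w11: the carrier hangs on all three hooks with bottles upright, all caps at z 174.4. The knobs are at (268,35), (405,122) and (268,201). I close the nearest one first.

```bash
python3 - <<'E'
from h import *
plan(((503.6,-142,235),121.3),((503.6,-142,144),121.3))
E
```

```text
t 40.58 at [ 495.2 -114.4  313.5] psi 86.95 w 34.4 f [0.5 0.1 0.2] q6 -0.20
[0.0, -0.0, -0.4, -0.136, 0.049, 0.393]
[0.0, -0.0, -0.4, -0.136, 0.049, 0.848]
```

>>> {"api": "servo_tool", "payload": {
  "rows": [
    [0,0,-0.12,-0.07,0.02,0.1,40],
    [0,0,-0.24,-0.14,0.05,0.2,40],
    [0,0,-0.36,-0.14,0.05,0.3,40],
    [0,0,-0.4,-0.14,0.05,0.4,40],
    [0,0,-0.4,-0.14,0.05,0.42,40],
    [0,0,-0.4,-0.14,0.05,0.42,40],
    [0,0,-0.4,-0.14,0.05,0.42,40]
  ]
}}

```text
t: 41.45
ee_pos: [504.5, -142.3, 230.2]
orientation: [1.537, 2.739, 0.0]
ft_force: [-0.6, 0.2, 0.2]
width: 40.1
grasp_force: 0.0
```

```bash
python3 - <<'E'
from keep import *
grab('wrist','w12');keep('w12');plan(((503.6,-142,144),121.5))
E
```

```text
w12 [388.  17.] 1505 929 z 169.4 c [512.5  33.3] [40.6 17.8] bar yaw 9.8 off-axis (CCW) 73.7
w12 [256. 204.] 773 615 z 169.6 c [ 503.3 -142. ] [17.8 39.9] bar yaw 120.2 off-axis (CCW) 63.2
w12 [458. 218.] 639 555 z 169.3 c [660.2 -62.5] [41.2 17.7] bar yaw 74.1 off-axis (CCW) 76.3
t 41.50 at [ 504.5 -142.4  230.3] psi 121.41 w 40.1 f [-0.6  0.3 -0. ] q6 -0.85
[0.001, 0.001, -0.001, 0.005, -0.003, 0.431]
```

>>> {"api": "servo_tool", "payload": {
  "rows": [
    [0,0,0,0.005,-0.003,0.15,40],
    [0,0,0,0.005,-0.003,0.3,40],
    [0,0,0,0.005,-0.003,0.43,40],
    [0,0,0,0.005,-0.003,0.43,40],
    [0,0,0,0.005,-0.003,0.43,8],
    [0,0,0,0.005,-0.003,0.43,8],
    [0,0,0,0.005,-0.003,0.43,8],
    [0,0,0,0.005,-0.003,0.43,8],
    [0,0,0,0.005,-0.003,0.43,8],
    [0,0,0,0.005,-0.003,0.43,8]
  ]
}}

```text
t: 42.75
ee_pos: [503.0, -142.3, 144.3]
orientation: [1.536, 2.739, -0.0]
ft_force: [-2.9, -1.9, 6.9]
width: 12.8
grasp_force: 30.0
```

>>> {"api": "servo_tool", "payload": {
  "rows": [
    [0,0,0.1,0,0,0,8],
    [0,0,0.2,0,0,0,8],
    [0,0,0.3,0,0,0,8],
    [0,0,0.4,0,0,0,8],
    [0,0,0.5,0,0,0,8],
    [0,0,0.6,0,0,0,8],
    [0,0,0.7,0,0,0,8],
    [0,0,0.76,0,0,0,8],
    [0,0,0.8,0,0,0,8],
    [0,0,0.8,0,0,0,8]
  ]
}}

```text
t: 44.0
ee_pos: [504.6, -142.2, 144.4]
orientation: [2.812, 1.395, 0.005]
ft_force: [4.3, 0.6, 2.7]
width: 13.6
grasp_force: 30.8
```

```bash
python3 - <<'E'
from h import *
plan();print(ctrl.get_obs()['moment'].round(2))
E
```

```text
t 44.00 at [ 504.6 -142.2  144.4] psi 52.75 w 13.6 f [4.3 0.6 2.7] q6 0.35
[ 0.15 -0.72  0.57]
```

```bash
python3 - <<'E'
from h import *
for n in ('top','w1','w6','side2'):
    im,d,ci=load(n);W=world(ci,d)
    m=(d>0)&(W[...,0]>690)&(W[...,1]>-180)&(W[...,1]<60)
    P=W[m]
    for z in range(120,400,30):
        Q=P[abs(P[:,2]-z)<15]
        if len(Q)>20: print(n,z,np.percentile(Q[:,0],[1,5,50]).round(),len(Q))
E
```

```text
top 120 [692. 694. 738.] 39
top 210 [927. 927. 934.] 22
top 240 [761. 761. 764.] 540
top 270 [763. 764. 772.] 1221
top 300 [776. 778. 784.] 1043
top 330 [774. 778. 795.] 1303
top 360 [801. 804. 816.] 2555
top 390 [816. 822. 862.] 3794
w1 120 [741. 742. 744.] 37
w6 120 [695. 713. 819.] 1096
w6 150 [800. 802. 807.] 1038
w6 180 [788. 789. 794.] 1375
w6 210 [784. 785. 787.] 118
w6 240 [762. 763. 765.] 4134
w6 270 [764. 765. 770.] 6270
w6 300 [776. 777. 779.] 370
side2 120 [704. 743. 821.] 348
side2 150 [801. 802. 810.] 315
side2 180 [787. 790. 797.] 359
side2 210 [775. 777. 783.] 339
side2 240 [761. 762. 765.] 397
side2 270 [762. 764. 772.] 593
side2 300 [775. 777. 784.] 597
side2 330 [774. 777. 795.] 625
side2 360 [801. 804. 818.] 1202
side2 390 [ 816.  821. 1066.] 1769
```

>>> {"api": "servo_tool", "payload": {
  "rows": [
    [0,0,0,0,0,0,30],
    [0,0,0,0,0,0,30],
    [0,0,0,0,0,-0.1,30],
    [0,0,0,0,0,-0.3,30],
    [0,0,-0.1,0,0,-0.6,40],
    [0,0,-0.22,0,0,-0.7,60],
    [0,0,-0.34,0.1,0.1,-0.7,60],
    [0,0,-0.46,0.2,0.2,-0.7,60],
    [0,0,-0.58,0.3,0.2,-0.7,60],
    [0,0,-0.7,0.3,0.2,-0.7,60]
  ]
}}

```text
t: 45.25
ee_pos: [571.0, -117.6, 282.6]
orientation: [-1.727, -2.622, 0.001]
ft_force: [-0.1, -0.6, -0.7]
width: 60.0
grasp_force: 0.0
```

```bash
python3 - <<'E'
from keep import *
grab('wrist','w13');keep('w13');plan(((620,-62.4,260),190))
E
```

```text
w13 [263.  13.] 907 670 z 169.5 c [513.5  33.2] [40.  18.8] bar yaw 9.5 off-axis (CCW) 73.9
w13 [358. 173.] 582 367 z 169.6 c [660.5 -62.9] [38.2 17.3] bar yaw 73.3 off-axis (CCW) 75.7
w13 [187. 184.] 558 428 z 169.6 c [ 504.2 -142.4] [40.1 18.6] bar yaw 56.5 off-axis (CCW) 179.0
t 45.30 at [ 570.5 -117.9  282.6] psi 113.64 w 59.7 f [ 0.3 -1.2  0.2] q6 -0.64
[-0.0, -0.002, -0.889, 0.155, 0.338, 0.112]
```

>>> {"api": "servo_tool", "payload": {
  "rows": [
    [0,0,-0.12,0.02,0.1,0.0,60],
    [0,0,-0.24,0.04,0.2,0.0,60],
    [0,0,-0.36,0.06,0.3,0.05,60],
    [0,0,-0.48,0.075,0.4,0.1,60],
    [0,0,-0.6,0.075,0.52,0.1,60],
    [0,0,-0.72,0.075,0.52,0.1,60],
    [0,0,-0.84,0.075,0.52,0.1,60],
    [0,0,-0.96,0.075,0.52,0.1,60],
    [0,0,-1.0,0.075,0.52,0.1,60],
    [0,0,-1.0,0.075,0.52,0.1,60]
  ]
}}

```text
t: 46.55
ee_pos: [660.4, -64.5, 262.9]
orientation: [0.508, -3.099, -0.001]
ft_force: [0.1, -0.1, -1.1]
width: 59.7
grasp_force: 0.0
```

```bash
python3 - <<'E'
from keep import *
grab('wrist','w14');keep('w14');plan(((660.3,-62.4,235),223),((660.3,-62.4,145),223))
E
```

```text
w14 [236.   7.] 257 113 z 168.6 c [ 515.7 -130.3] [ 7.9 15.5] bar yaw 104.6 off-axis (CCW) 44.9
w14 [414.  72.] 1112 656 z 169.4 c [513.5  33.3] [41.2 18.3] bar yaw 9.5 off-axis (CCW) 73.8
w14 [260. 192.] 677 473 z 169.6 c [661.3 -63.1] [40.9 17.4] bar yaw 74.8 off-axis (CCW) 77.3
t 46.60 at [660.5 -64.4 263. ] psi -161.41 w 60.4 f [0.6 0.3 0.3] q6 -2.01
[0.0, -0.001, -0.284, -0.002, 0.01, 0.14]
[0.0, -0.001, -0.284, -0.003, 0.01, 0.59]
```

>>> {"api": "servo_tool", "payload": {
  "rows": [
    [0,0,-0.1,0,0.01,0.1,60],
    [0,0,-0.2,0,0.01,0.15,60],
    [0,0,-0.284,0,0.01,0.2,60],
    [0,0,-0.284,0,0.01,0.3,60],
    [0,0,-0.284,0,0.01,0.4,60],
    [0,0,-0.284,0,0.01,0.5,60],
    [0,0,-0.284,0,0.01,0.59,60],
    [0,0,-0.284,0,0.01,0.59,60],
    [0,0,-0.284,0,0.01,0.59,60],
    [0,0,-0.284,0,0.01,0.59,36]
  ]
}}

```text
t: 47.85
ee_pos: [661.1, -62.5, 146.4]
orientation: [-1.155, 2.92, -0.001]
ft_force: [-1.1, 1.4, -0.4]
width: 53.2
grasp_force: 0.0
```

>>> {"api": "servo_tool", "payload": {
  "rows": [
    [0,0,0,0,0,0,30],
    [0,0,0,0,0,0,24],
    [0,0,0,0,0,0,18],
    [0,0,0,0,0,0,12],
    [0,0,0,0,0,0,8],
    [0,0,0,0,0,0,8],
    [0,0,0,0,0,0,8],
    [0,0,0,0,0,0,8]
  ]
}}

```text
t: 48.85
ee_pos: [661.0, -63.6, 145.8]
orientation: [-1.156, 2.921, -0.003]
ft_force: [1.9, -4.7, -0.7]
width: 12.8
grasp_force: 37.2
```

```bash
python3 - <<'E'
from keep import *
plan(((660.5,-62.5,145),223))
E
```

```text
t 48.85 at [661.  -63.6 145.8] psi -136.82 w 12.8 f [ 1.9 -4.7 -0.7] q6 -2.44
[-0.001, -0.0, 0.002, -0.002, 0.006, 0.004]
```

The bar aligned in the grip (12.8 mm). Now I turn it closed.

>>> {"api": "servo_tool", "payload": {
  "rows": [
    [0,0,0.1,0,0,0,8],
    [0,0,0.2,0,0,0,8],
    [0,0,0.3,0,0,0,8],
    [0,0,0.4,0,0,0,8],
    [0,0,0.5,0,0,0,8],
    [0,0,0.55,0,0,0,8],
    [0,0,0.59,0,0,0,8],
    [0,0,0.59,0,0,0,8]
  ]
}}

```text
t: 49.85
ee_pos: [661.2, -63.4, 145.9]
orientation: [0.204, 3.133, -0.003]
ft_force: [1.6, -5.6, 0.6]
width: 13.6
grasp_force: 33.6
```

```bash
python3 - <<'E'
from keep import *
plan();print(ctrl.get_obs()['moment'].round(2))
E
```

```text
t 49.85 at [661.2 -63.4 145.9] psi 172.53 w 13.6 f [ 1.6 -5.6  0.6] q6 -1.55
[-0.78 -0.43  0.75]
```

>>> {"api": "servo_tool", "payload": {
  "rows": [
    [0,0,0,0,0,0,30],
    [0,0,0,0,0,0,30],
    [0,0,0,0,0,-0.1,30],
    [0,0,0,0,0,-0.35,30],
    [0,0,0,0,0,-0.6,40],
    [0,0,-0.1,0.25,0.1,-0.6,40],
    [0,0,-0.2,0.5,0.25,-0.6,40],
    [0,0,-0.2,0.8,0.38,-0.6,40],
    [0,0,-0.2,0.8,0.38,-0.5,40],
    [0,0,-0.2,0.8,0.38,-0.5,40]
  ]
}}

```text
t: 51.1
ee_pos: [510.9, 34.4, 246.1]
orientation: [0.266, -3.13, -0.0]
ft_force: [1.2, -0.3, 0.5]
width: 39.9
grasp_force: 0.0
```

```bash
python3 - <<'E'
from keep import *
grab('wrist','w15');keep('w15');grab('top','top10');keep('top10');plan(((512.8,33.3,145),189.7))
E
```

```text
w15 [ 65. 156.] 1086 575 z 169.3 c [ 504.  -141.8] [40.8 18. ] bar yaw 58.2 off-axis (CCW) 1.0
w15 [256. 196.] 694 560 z 169.5 c [512.1  33.5] [38.9 18.2] bar yaw 11.4 off-axis (CCW) 75.1
top10 [286. 145.] 71 56 z 168.8 c [660.4 -62.4] [14.6 38.7] bar yaw 173.6 off-axis (CCW) 175.7
top10 [308. 210.] 78 65 z 168.8 c [ 503.2 -144.3] [39.5 17.1] bar yaw 57.0 off-axis (CCW) 179.4
t 51.20 at [512.6  33.8 246.7] psi -170.34 w 39.8 f [-0.2  0.8  0.5] q6 -1.70
[-0.0, 0.001, -0.0, 0.0, -0.003, 0.508]
```

>>> {"api": "servo_tool", "payload": {
  "rows": [
    [0,0,0,0,-0.003,0.15,36],
    [0,0,0,0,-0.003,0.3,36],
    [0,0,0,0,-0.003,0.42,36],
    [0,0,0,0,-0.003,0.508,36],
    [0,0,0,0,-0.003,0.508,36],
    [0,0,0,0,-0.003,0.508,8],
    [0,0,0,0,-0.003,0.508,8],
    [0,0,0,0,-0.003,0.508,8],
    [0,0,0,0,-0.003,0.508,8],
    [0,0,0,0,-0.003,0.508,8]
  ]
}}

```text
t: 52.45
ee_pos: [512.6, 32.8, 144.7]
orientation: [-0.265, 3.129, -0.001]
ft_force: [-0.1, -5.6, 6.2]
width: 13.0
grasp_force: 29.9
```

>>> {"api": "servo_tool", "payload": {
  "rows": [
    [0,0,0.1,0,0,0,8],
    [0,0,0.2,0,0,0,8],
    [0,0,0.3,0,0,0,8],
    [0,0,0.4,0,0,0,8],
    [0,0,0.5,0,0,0,8],
    [0,0,0.6,0,0,0,8],
    [0,0,0.7,0,0,0,8],
    [0,0,0.8,0,0,0,8],
    [0,0,0.89,0,0,0,8],
    [0,0,0.89,0,0,0,8]
  ]
}}

```text
t: 53.7
ee_pos: [512.8, 33.4, 144.7]
orientation: [1.729, 2.621, 0.002]
ft_force: [0.7, -1.7, 5.2]
width: 13.9
grasp_force: 30.8
```

```bash
python3 - <<'E'
from keep import *
plan();print(ctrl.get_obs()['moment'].round(2))
E
```

```text
t 53.70 at [512.8  33.4 144.7] psi 113.16 w 13.9 f [ 0.7 -1.7  5.2] q6 -0.36
[-0.36 -0.08  0.5 ]
```

>>> {"api": "servo_tool", "payload": {
  "rows": [
    [0,0,0,0,0,0,28],
    [0,0,0,0,0,0,30],
    [0,0,0,0,0,-0.1,30],
    [0,0,0,0,0,-0.35,30],
    [0,0,0,0,0,-0.65,40],
    [0,0,0.1,-0.2,-0.1,-0.85,40],
    [0,0,0.2,-0.4,-0.25,-0.85,40],
    [0,0,0.3,-0.65,-0.38,-0.85,40],
    [0,0,0.3,-0.65,-0.38,-0.85,40],
    [0,0,0.3,-0.65,-0.38,-0.85,40]
  ]
}}

```text
t: 54.95
ee_pos: [492.9, -115.7, 313.5]
orientation: [-2.27, -2.17, -0.0]
ft_force: [1.6, -0.1, -0.6]
width: 40.3
grasp_force: 0.0
```

```bash
python3 - <<'E'
from keep import *
from caps import *
caps('wrist','w16');keep('w16');grab('top','top11');keep('top11');plan()
E
```

```text
wrist [328.  79.] 287 z 117.6 c [584.4  -8.6] [52.3 66.4]
wrist [355.  73.] 1081 z 174.4 c [595.5  -6.5] [34.9 33.8]
wrist [262. 122.] 523 z 117.0 c [499.4 -54.1] [65.8 66.1]
wrist [262. 124.] 905 z 174.3 c [500.  -53.4] [34.6 33.4]
wrist [337. 170.] 1168 z 174.4 c [584.2 -96.7] [35.1 62.7]
w16 [270.  33.] 627 533 z 169.4 c [512.7  32.9] [18.6 40.7] bar yaw 116.4 off-axis (CCW) 0.3
w16 [409. 126.] 539 379 z 169.3 c [661.1 -62.7] [18.  40.8] bar yaw 176.3 off-axis (CCW) 178.6
w16 [267. 202.] 445 314 z 169.7 c [ 504.  -141.9] [39.5 19.1] bar yaw 59.0 off-axis (CCW) 1.7
top11 [238. 194.] 68 54 z 168.8 c [511.   35.7] [15.1 31.2] bar yaw 117.4 off-axis (CCW) 1.1
t 55.05 at [ 493.1 -115.   313.6] psi 87.51 w 40.4 f [0.  0.3 0.3] q6 -0.21
```

View pics/w16.png

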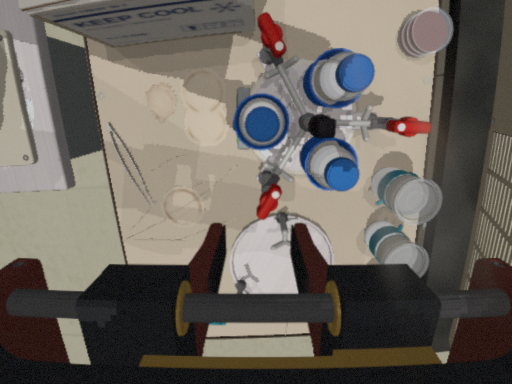

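Image w16: bottles upright and level in the carrier on the shaker. All three red bars, at (270,33), (409,126) and (267,202), point at the shaker's axis. The job is ready to hand in.

```bash
python3 -c "
from workcell import ctrl
print(ctrl.close_job())"
```

```text
the job is handed in; nothing more can be done
None
```

I stood all three blue-capped bottles in the carrier, moved it level onto the shaker's hooks, opened the one barring keeper beforehand and closed all three to their stops; the job was handed in at about 55 s.

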